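# Last specimen on the contact reader

## Task

Put the two loose round resin mounts, which have already been read, into the two empty pockets of the sample tray, standing upright and fully down, so that its rows are complete. Then pick up the long specimen block, still to be read, tilt it to match the sloped stage of the contact reader and, with its length running up the slope, hold its underside flush on the stage and centred over the glass window with a light, steady push. Finish while still gripping it and pressing it there, without letting go; leave the stored mounts, the dish and the bottles alone.

Things in the scene. Friction and masses are not known exactly. Their poses are not given: they have to be found in the camera images.
- mount_a_mid (a point): A round specimen mount: a plain clear, slightly yellow resin cylinder, 34 mm in diameter and 28 mm tall, with a leek cross-section (rings) cast in near its foot; 32 g. It stands upright on the bench, loose, outside the tray. Point: its centre, 14 mm above its foot; z is its axis.
- mount_b_mid (a point): The other loose round mount, the same in every way. Point: its centre, 14 mm above its foot; z is its axis. It does not matter which mount goes into which empty pocket.
- tray: The sample tray: a heavy fixed grey plate 200 mm (x) by 138 mm (y), 16 mm high, with three by two round pockets, 40 mm in diameter, 6 mm deep, 62 mm apart both ways, with bevelled mouths and a dark rubber disc on each floor. Four hold mounts already, which stand 22 mm above the tray's top; two are empty. Origin: centre of its underside.
- pocket_a: One of the two empty tray pockets, different every time. Origin: centre of its floor, 10 mm above the bench and 6 mm below the tray's top; x and y along the tray's sides, z up.
- pocket_b: The other empty tray pocket. Origin: centre of its floor, 10 mm above the bench; axes as the tray's.
- block_mid (a point): The long specimen block: a rectangular block of the same clear resin, 80 mm long (its x), 46 mm wide (its y), 26 mm thick (its z), 113 g, with a lengthwise leek section cast in 2 mm above its flat polished underside. It lies loose on the bench, underside down. Point: its centre, 13 mm above the underside.
- reader: The contact reader's heavy fixed white base, 175 mm (x) by 150 mm (y), with two side cheeks up to 108 mm high that carry the dark tilting head (130 x 104 mm, 40 mm thick) between them, on a level cross axis 88 mm above the bench. The head is clamped and does not give when pressed with up to 25 N. Origin: on the bench under the cross axis; front faces -x.
- stage (a point): The reader's stage: a flat raised plate, 90 mm long (x) by 36 mm wide (y), 8 mm proud of the head, its glass window 46 x 22 mm (x by y) level with the surface. Point: centre of the window, on the surface, 34 mm from the cross axis along z, about 0.118 m above the bench. x runs up the slope away from the robot, y level across it, z outward normal. Fingers on the block's long sides pass beside the stage.
- tilt (a joint): Slope of the reader's stage from level, rad (0 = level, grows as the face leans towards the robot); clamped anywhere from 0.32 to 0.62, different every time.
- dish_mid (a point): Bystander: a lidded clear dish, 63 mm in diameter, 16 mm high, lying among the loose specimens; point at its centre. To be left alone.
- bottle1_mid (a point): Bystander: amber glass dropper bottle with white cap, 38 mm in diameter and about 100 mm tall, at the far side of the bench; point on its axis 30 mm above its foot, z its axis. To be left alone.
- bottle2_mid (a point): Bystander: amber glass dropper bottle with white cap, 38 mm in diameter and about 100 mm tall, at the far side of the bench; point on its axis 30 mm above its foot, z its axis. To be left alone.
- bottle3_mid (a point): Bystander: amber glass dropper bottle with white cap, 38 mm in diameter and about 100 mm tall, at the far side of the bench; point on its axis 30 mm above its foot, z its axis. To be left alone.
- stored1_mid (a point): Bystander: a round mount already in its tray pocket (34 mm in diameter, 28 mm tall); point at its centre. To be left where it is.
- stored2_mid (a point): Bystander: a round mount already in its tray pocket (34 mm in diameter, 28 mm tall); point at its centre. To be left where it is.
- stored3_mid (a point): Bystander: a round mount already in its tray pocket (34 mm in diameter, 28 mm tall); point at its centre. To be left where it is.
- stored4_mid (a point): Bystander: a round mount already in its tray pocket (34 mm in diameter, 28 mm tall); point at its centre. To be left where it is.
Things that resemble listed ones, but are neither listed nor needed, are in the scene too. What is shaped like the part that bears block_mid but purple is not meant.

How it is judged:
On the way, in this order (a step that is already met when the one before it is completed fails the run):
1. both round mounts stand fully down in the two empty pockets and are released ((((horizontal distance between mount_a_mid and pocket_a below 0.005 m and z of mount_a_mid in the frame of pocket_a between 0.011 and 0.0165 m and angle between mount_a_mid's own z axis and vertical below 0.12 rad and linear speed of mount_a below 0.02 m/s and contact force between the fingers and mount_a below 0.1 N) and (horizontal distance between mount_b_mid and pocket_b below 0.005 m and z of mount_b_mid in the frame of pocket_b between 0.011 and 0.0165 m and angle between mount_b_mid's own z axis and vertical below 0.12 rad and linear speed of mount_b below 0.02 m/s and contact force between the fingers and mount_b below 0.1 N)) or ((horizontal distance between mount_a_mid and pocket_b below 0.005 m and z of mount_a_mid in the frame of pocket_b between 0.011 and 0.0165 m and angle between mount_a_mid's own z axis and vertical below 0.12 rad and linear speed of mount_a below 0.02 m/s and contact force between the fingers and mount_a below 0.1 N) and (horizontal distance between mount_b_mid and pocket_a below 0.005 m and z of mount_b_mid in the frame of pocket_a between 0.011 and 0.0165 m and angle between mount_b_mid's own z axis and vertical below 0.12 rad and linear speed of mount_b below 0.02 m/s and contact force between the fingers and mount_b below 0.1 N)))), for 0.2 s.
2. the long block is held flush on the sloped stage, over the window (x of block_mid in the frame of stage between -0.012 and 0.012 m and y of block_mid in the frame of stage between -0.008 and 0.008 m and z of block_mid in the frame of stage between 0.0105 and 0.0155 m and angle between the z axis of block_mid and the z axis of stage, either way round below 0.05 rad and angle between the x axis of block_mid and the x axis of stage, either way round below 0.15 rad and contact force between block and tilt between 2 and 25 N and contact force between the fingers and block above 10 N and linear speed of block below 0.01 m/s and angular speed of block below 0.1 rad/s), for 0.3 s.
At the end, for the whole second after the job is handed in: Each empty pocket holds one mount: within 5 mm, fully down, upright, at rest, released. The block is gripped and held still on the stage: parallel within 0.05 rad, no gap over 2.5 mm, long side up the slope within 0.15 rad, centred within 12 mm along and 8 mm across, pushing with 2 to 25 N (all of step 2 and (((horizontal distance between mount_a_mid and pocket_a below 0.005 m and z of mount_a_mid in the frame of pocket_a between 0.011 and 0.0165 m and angle between mount_a_mid's own z axis and vertical below 0.12 rad and linear speed of mount_a below 0.02 m/s and contact force between the fingers and mount_a below 0.1 N) and (horizontal distance between mount_b_mid and pocket_b below 0.005 m and z of mount_b_mid in the frame of pocket_b between 0.011 and 0.0165 m and angle between mount_b_mid's own z axis and vertical below 0.12 rad and linear speed of mount_b below 0.02 m/s and contact force between the fingers and mount_b below 0.1 N)) or ((horizontal distance between mount_a_mid and pocket_b below 0.005 m and z of mount_a_mid in the frame of pocket_b between 0.011 and 0.0165 m and angle between mount_a_mid's own z axis and vertical below 0.12 rad and linear speed of mount_a below 0.02 m/s and contact force between the fingers and mount_a below 0.1 N) and (horizontal distance between mount_b_mid and pocket_a below 0.005 m and z of mount_b_mid in the frame of pocket_a between 0.011 and 0.0165 m and angle between mount_b_mid's own z axis and vertical below 0.12 rad and linear speed of mount_b below 0.02 m/s and contact force between the fingers and mount_b below 0.1 N)))); the arm keeps its last pose, push and grip.
It fails at once if a mount already stored in the tray was moved by more than 10 mm (distance of any of stored1_mid, stored2_mid, stored3_mid, stored4_mid from where it was at the start of the episode above 0.01 m).
It fails at once if the lidded dish was pushed more than 25 mm (distance of dish_mid from where it was at the start of the episode above 0.025 m).
It fails at once if a dropper bottle was pushed more than 25 mm or knocked over (distance of any of bottle1_mid, bottle2_mid, bottle3_mid from where it was at the start of the episode above 0.025 m or angle between any of bottle1_mid, bottle2_mid, bottle3_mid's own z axis and vertical above 0.4 rad).
It fails at once if the block was rammed against the reader (more than 50 N) (contact force between block and tilt above 50 N).
It also fails if it takes over 64 s, if anything falls off the work surface, if the arm or the gripper's body presses on something with over 40 N, if the wrist force passes 120 N, or if a joint passes its speed limit or range.

## Robot

A 6-joint arm with a two-finger parallel gripper is mounted at the origin on the work surface. World frame = base frame: x ahead of the robot, y to its left, z up, the work surface at z = 0. Lengths are in m, angles in rad, forces in N, time in s.
With the tool pointing down it reaches from about 0.325 to 0.775 m from the base axis. Payload 5.5 kg.
Tool frame: the origin (TCP) lies between the finger pads; the fingertips stand ahead of it and the grasp point (between the pads) lies 5 mm behind it (env.tips_ahead is the y of the fingertips in the tool frame, in m); y points along the fingers, z is the direction in which the jaws open and shut, and the axes are right-handed (so a half turn about y gives the same grasp; the last joint's range is limited). The gripper opens to 85 mm and grips with 20 to 120 N. Pads are 22 mm wide; open, the fingers measure 114 mm over their backs; the gripper's body (76 mm by 85 mm) begins 54 mm behind the grasp point. The pads swing forward as they close: fully open they stand 13 mm farther back than shut.
Start: joints at [1.091, 0.091, 1.231, -0, 1.82, -0.057], TCP at [0.246, 0.547, 0.207] pointing down, gripper open.
Joint ranges: [-2.87, 2.87], [-0.86, 2.18], [0.17, 2.46], [-1.51, 4.65], [0.06, 2.69], [-2.65, 2.65]. Speed limits (rad/s): [2.57, 2.57, 3.01, 3.14, 3.14, 3.14].

## Interface

Orientations are given as a rotation vector (axis times angle).
In Python, from rig import env gives the robot as it stands.
- The arm moves only by the shell command python3 -m inch 'ROWS'. ROWS is JSON, a list of rows, each a list of 3 entries, a list of its own where there are three numbers: the turn, a rotation vector about the world's x, y, z in rad, then the shift along the world's x, y, z in m, then the closure, from 0 (fully open) to 1 (shut). In form: [[[ax, ay, az], [tx, ty, tz], jaw], ...]. A call has 1 to 5 rows; each row is the pose to reach, as a shift and turn from the pose commanded when the call began; what a row does not reach only later rows make up. A row lasts 1/12 s, in which the tool goes at most 41.7 mm and 7.16 degrees, less where a joint would pass 70% of its speed; a pose out of reach is approached as far as the arm can. A call with a gripper value outside its range is refused whole. The fingers move at their own pace and stop on an object; the grip force is fixed at half the most. Time passes only in rows, so rows that repeat a pose let the fingers close. It gives the time, the measured TCP pose, the force and the opening at its end, in the units of the state.
- env.read_state(): the state, without advancing time (a new reading comes with each control period).
- env.snapshot(name): name is "scene" or "top"; returns a dict with "image" (480x640x3 uint8, red, green, blue), "camera_matrix" (3x3 intrinsics, pixels), "distortion" ([k1, k2, p1, p2, k3] as OpenCV has them; the pictures are not rectified), "extrinsics" (4x4, takes a point from camera to world coordinates). Camera axes: x right, y down, z forward; pixel columns grow to the right and rows downward; lengths in m; the calibration is good to about 2 mm. A picture is of the moment at which its call begins. There is no depth.
- env.sign_off(): hands the job in, once; it reports no verdict.
The state is a dict: "clock": time; "joint_positions": joint angles; "qd": joint speeds; "tau": joint torques, N m; "tcp_pos": TCP position; "orientation": TCP orientation; "ft_force": force on the tool from outside, world axes, zero at the start; "moment": the same for the moment, N m; "finger_gap": opening from 0.0 (shut) to 1.0 (fully open).
Only numpy, scipy, OpenCV 4.12 (cv2) and the standard library are available. Lean on these libraries where they do the work, as an engineer would, in place of code of your own. Each camera call takes 0.05 s, during which the arm holds its last target.

## Working session

There is one attempt and no reset: what is moved stays moved. The work goes in short steps, Python scripts to look and compute and a shell command to move; the robot and the scene stay as the last step left them, time stands still between calls to the robot, and variables do not carry over. Pictures are saved under pics/ and viewed, and the job is handed in when it is done.

```bash
ls -la; mkdir -p pics
python3 - <<'E'
from rig import env
import cv2,pickle
print(env.read_state(), env.tips_ahead)
for n in("scene","top"):
    s=env.snapshot(n); pickle.dump(s,open(f"{n}0.pkl","wb")); cv2.imwrite(f"pics/{n}0.png",s["image"][...,::-1])
    print(n,s["camera_matrix"],s["distortion"],s["extrinsics"])
E
```

```text
total 12
drwxr-xr-x  3 agent agent 4096 Dec  7 15:48 .
drwxr-xr-x 23 root  root  4096 Dec  7 15:48 ..
drwxr-xr-x  2 agent agent 4096 Dec  7 15:48 pics
{'clock': 0.0, 'joint_positions': array([ 1.09129723e+00,  9.18510711e-02,  1.23195297e+00,  1.49748722e-05,
        1.81979966e+00, -5.67008345e-02]), 'qd': array([ 2.56454969e-04, -9.89729667e-05,  1.00257234e-03, -1.51890185e-03,
       -1.46798578e-03, -7.02506656e-04]), 'tau': array([-1.78378043e-03, -4.58737493e+01, -4.18020844e+01, -2.00235208e-04,
        1.16685286e-02, -3.97753638e-05]), 'tcp_pos': array([0.24602267, 0.54685453, 0.20541771]), 'orientation': array([-1.54718085,  0.33213452, -0.33127023]), 'ft_force': array([-0.34809862, -0.35793348, -0.41134355]), 'moment': array([0.00039876, 0.04981515, 0.00461785]), 'finger_gap': 1.001977839451161} 0.014
scene [[509.87360835   0.         310.12365809]
 [  0.         509.87360835 240.36762944]
 [  0.           0.           1.        ]] [-0.07142519  0.          0.          0.          0.        ] [[ 0.61842255  0.65029797 -0.44120982  1.03163519]
 [ 0.78575984 -0.50339493  0.35940926 -0.36792407]
 [ 0.01162033 -0.56895175 -0.82228881  0.96481531]
 [ 0.          0.          0.          1.        ]]
top [[492.49135524   0.         323.01740815]
 [  0.         492.49135524 244.59974069]
 [  0.           0.           1.        ]] [-0.07825258  0.          0.          0.          0.        ] [[-0.02561025 -0.98121288  0.19122081  0.35328259]
 [-0.99960728  0.022959   -0.01606796  0.01553088]
 [ 0.01137585 -0.19155721 -0.98141552  1.19219701]
 [ 0.          0.          0.          1.        ]]
```

View pics/scene0.png

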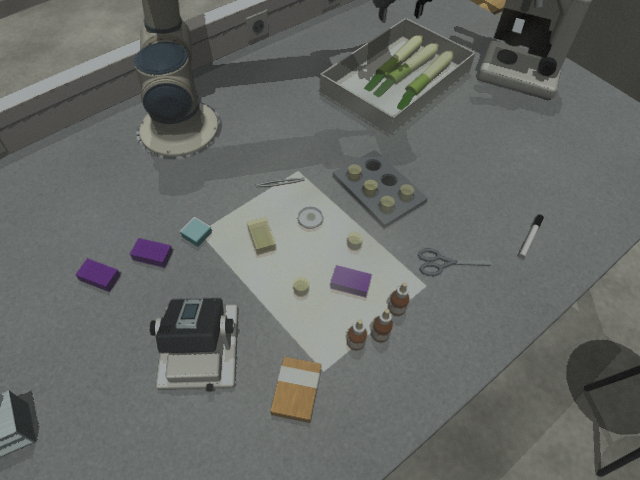

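View pics/top0.png

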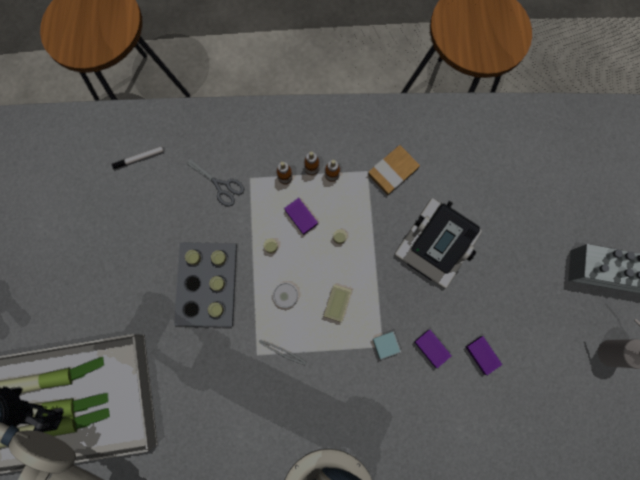

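```bash
cat > h.py <<'E'
import cv2,pickle,numpy as np
from scipy.optimize import least_squares
from scipy.spatial.transform import Rotation as R
def load(n): return pickle.load(open(n,"rb"))
def proj(s,P):
    E=np.linalg.inv(s["extrinsics"]); rv=cv2.Rodrigues(E[:3,:3])[0]
    return cv2.projectPoints(np.asarray(P,float).reshape(-1,1,3),rv,E[:3,3],s["camera_matrix"],s["distortion"])[0][:,0]
def ray(s,uv):
    d=cv2.undistortPoints(np.array([[uv]],float),s["camera_matrix"],s["distortion"])[0,0]
    E=s["extrinsics"]; return E[:3,3],E[:3,:3]@np.array([d[0],d[1],1])
def atz(s,uv,z):
    o,d=ray(s,uv); return o+d*(z-o[2])/d[2]
def tri(s1,u1,s2,u2):
    A=[];b=[]
    for s,u in((s1,u1),(s2,u2)):
        o,d=ray(s,u);d/=np.linalg.norm(d);M=np.eye(3)-np.outer(d,d);A.append(M);b.append(M@o)
    return np.linalg.lstsq(np.vstack(A),np.hstack(b),rcond=None)[0]
def crop(s,x0,y0,w,h,k,out):
    im=s["image"][y0:y0+h,x0:x0+w,::-1]
    im=cv2.convertScaleAbs(im,alpha=1.3)
    cv2.imwrite(out,cv2.resize(im,None,fx=k,fy=k,interpolation=cv2.INTER_CUBIC))
E
python3 - <<'E'
from h import *
t=load("top0.pkl");s=load("scene0.pkl")
crop(t,170,150,215,200,3.7,"pics/t1.png")
crop(t,390,190,100,110,5,"pics/t2.png")
crop(s,140,280,110,120,5,"pics/s2.png")
crop(s,230,140,210,170,3.7,"pics/s1.png")
E
```

```text
(no output)
```

View pics/t1.png

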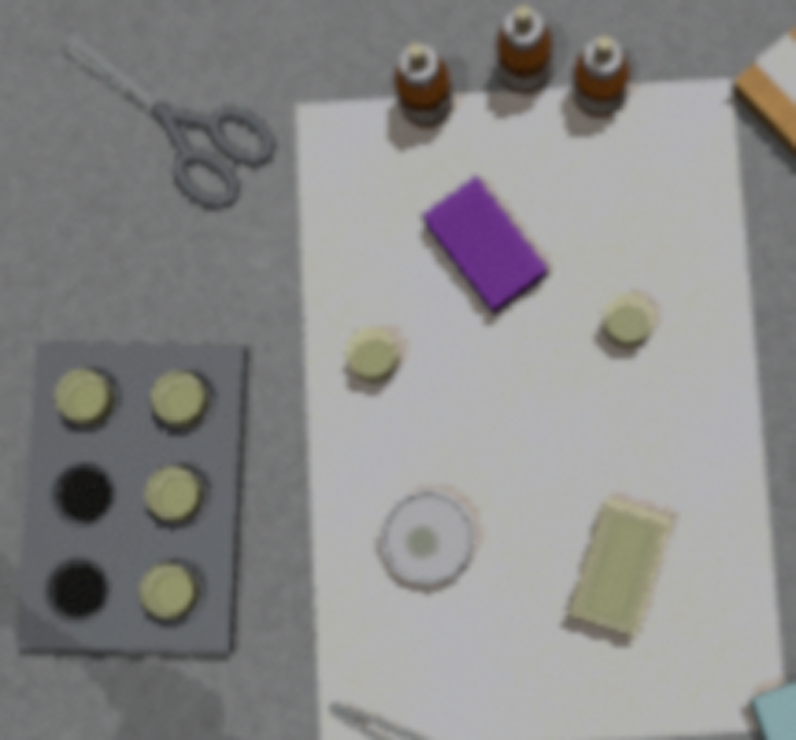

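View pics/t2.png

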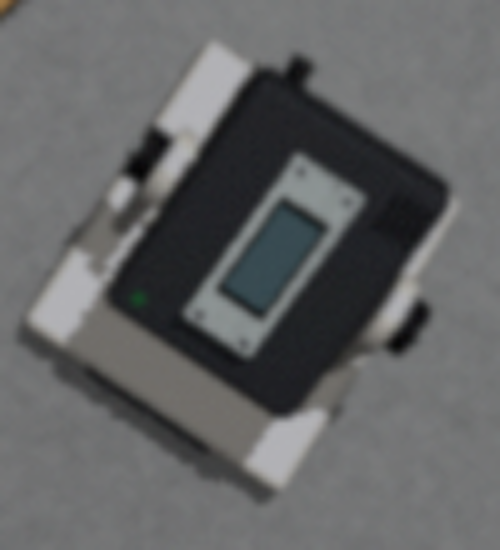

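View pics/s2.png

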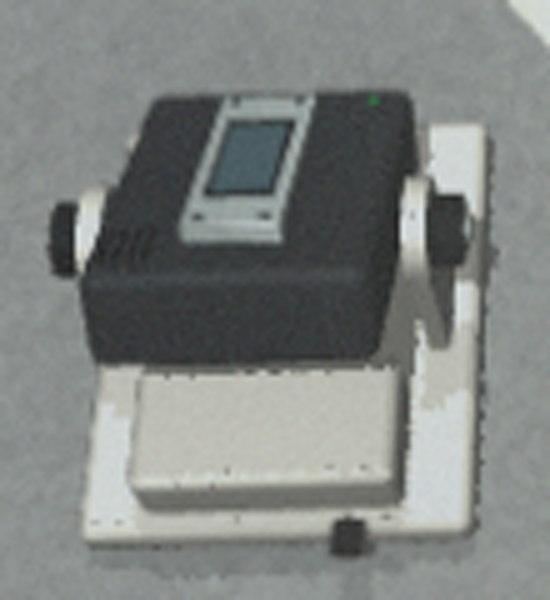

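View pics/s1.png

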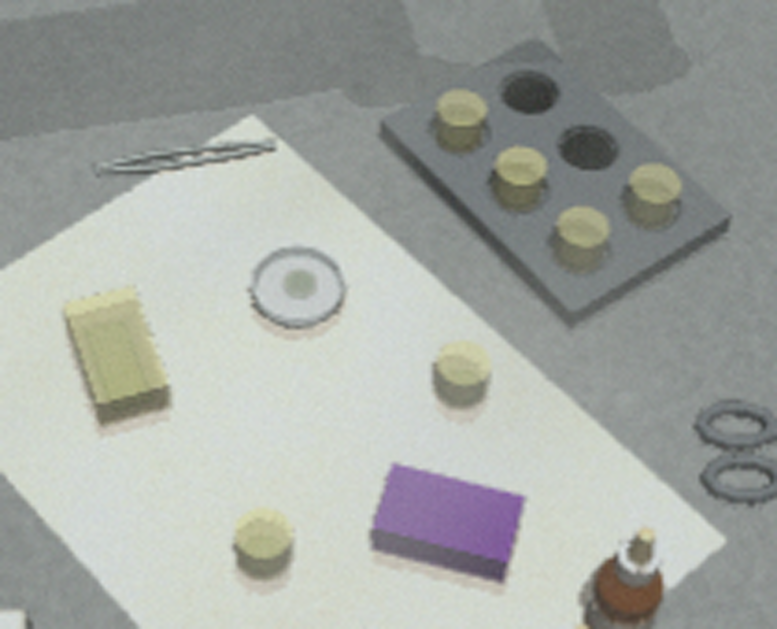

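Run:
```python
from h import *
t=load("top0.pkl");s=load("scene0.pkl")
c=lambda x,y,o:((x+.5)/3.7-.5+o[0],(y+.5)/3.7-.5+o[1])
T=(170,150);S=(230,140)
# tri of top-disc guesses
print("A",tri(t,c(372,353,T),s,c(463,365,S)))
print("B",tri(t,c(628,320,T),s,c(264,533,S)))
print("blk", tri(t,c(618,568,T),s,c(118,350,S)))
# pocket rims z=.016
for n,a,b in(("p1",(84,492),(588,147)),("p2",(78,588),(529,92))):
    print(n,atz(t,c(*a,T),.016),atz(s,c(*b,S),.016),tri(t,c(*a,T),s,c(*b,S)))
# stored tops z=.038
for n,a,b in(("s1",(83,396),(655,185)),("s2",(179,397),(583,227)),("s3",(172,493),(521,166)),("s4",(167,592),(461,108))):
    print(n,atz(t,c(*a,T),.038),atz(s,c(*b,S),.038),tri(t,c(*a,T),s,c(*b,S)))
```

```text
A [0.58348582 0.12512125 0.02421725]
B [ 0.60182611 -0.04242232  0.02372332]
blk [ 0.44037717 -0.03139042  0.01559546]
p1 [0.49672366 0.31280154 0.016     ] [0.49703902 0.31445103 0.016     ] [0.49707887 0.31329493 0.01658654]
p2 [0.43463254 0.31539428 0.016     ] [0.43571698 0.3167211  0.016     ] [0.43512299 0.31622364 0.01556411]
s1 [0.55619396 0.30933104 0.038     ] [0.55971708 0.31075239 0.038     ] [0.5576197  0.31138374 0.03506269]
s2 [0.55412797 0.24716314 0.038     ] [0.55675477 0.24964237 0.038     ] [0.5553631  0.24888447 0.03665529]
s3 [0.49219746 0.25080113 0.038     ] [0.49482469 0.25260389 0.038     ] [0.49322428 0.25239167 0.03624538]
s4 [0.42947279 0.25319147 0.038     ] [0.43271324 0.25506657 0.038     ] [0.43052806 0.25508617 0.0356426 ]
```

```bash
cat >> h.py <<'E'
def cyl(x,y,z0,r,h,n=40):
    a=np.linspace(0,2*np.pi,n,endpoint=False)
    c=np.c_[x+r*np.cos(a),y+r*np.sin(a)]
    return np.r_[np.c_[c,np.full(n,z0)],np.c_[c,np.full(n,z0+h)]]
def box(T,l,w,h):
    P=np.array([[i*l/2,j*w/2,k*h/2] for i in(-1,1) for j in(-1,1) for k in(-1,1)])
    return P@T[:3,:3].T+T[:3,3]
def outline(img,s,P,k,off,col=(0,0,255)):
    q=(proj(s,P)-off+.5)*k-.5
    cv2.polylines(img,[np.round(cv2.convexHull(q.astype(np.float32))*8).astype(np.int32)],True,col,1,cv2.LINE_AA,3)
E
python3 - <<'E'
from h import *
t=load("top0.pkl");s=load("scene0.pkl")
def big(sn,x0,y0,w,h,k):
    return cv2.resize(sn["image"][y0:y0+h,x0:x0+w,::-1],None,fx=k,fy=k,interpolation=cv2.INTER_CUBIC)
def show(T):
    tiles=[]
    for nm,P in T:
        for sn in(t,s):
            q=proj(sn,P).mean(0); x0,y0=(q-22).astype(int)
            im=big(sn,x0,y0,44,44,6); outline(im,sn,P,6,np.array([x0,y0])); tiles.append(im)
    return tiles
Tb=np.eye(4);Tb[:3,3]=.4390,-.0314,.013
yaw=-.3
Tb[:3,:3]=R.from_euler('z',-.27).as_matrix()
L=show([("A",cyl(.582,.125,0,.017,.028)),("B",cyl(.600,-.0424,0,.017,.028)),("blk",box(Tb,.08,.046,.026))])
cv2.imwrite("pics/ov1.png",np.vstack([np.hstack(L[0::2]),np.hstack(L[1::2])]))
E
```

```text
(no output)
```

View pics/ov1.png

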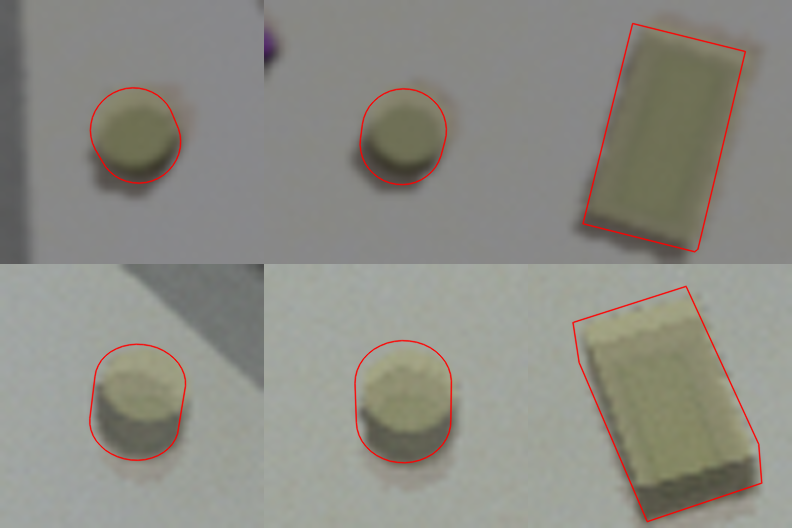

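```bash
cat > fit.py <<'E'
from h import *
from scipy.ndimage import map_coordinates,gaussian_filter
from scipy.optimize import minimize
def lab(sn): return cv2.cvtColor(sn["image"],cv2.COLOR_RGB2LAB).astype(float)
def mask(sn,c,r):
    L=lab(sn); x0,y0=(c-r).astype(int); sub=L[y0:y0+2*r,x0:x0+2*r]
    ref=np.median(np.r_[sub[0],sub[-1],sub[:,0],sub[:,-1]],0)
    d=sub-ref
    m=1/(1+np.exp(-(d[...,2]-5)/1.0))   # yellowness
    return m,(x0,y0)
def soft(sn,P,o,shape):
    k=8
    q=(proj(sn,P)-o+.5)*k-.5
    im=np.zeros((shape[0]*k,shape[1]*k),np.uint8)
    cv2.fillConvexPoly(im,cv2.convexHull(np.round(q).astype(np.int32)),255)
    return cv2.resize(im,(shape[1],shape[0]),interpolation=cv2.INTER_AREA)/255.
E
python3 - <<'E'
from fit import *
t=load("top0.pkl");s=load("scene0.pkl")
tiles=[]
Tb=np.eye(4);Tb[:3,:3]=R.from_euler('z',-.27).as_matrix();Tb[:3,3]=.439,-.0314,.013
def fb(p):
    T=np.eye(4);T[:3,:3]=R.from_euler('z',p[2]).as_matrix();T[:3,3]=p[0],p[1],.013;return box(T,.08,.046,.026)
def fc(p): return cyl(p[0],p[1],0,.017,.028)
for nm,f,p0,r,st in(("A",fc,[.582,.125],16,[.003,.003]),("B",fc,[.6,-.0424],16,[.003]*2),("blk",fb,[.439,-.0314,-.27],24,[.004,.004,.06])):
    for cams in((t,),(s,),(t,s)):
        D=[(sn,)+mask(sn,proj(sn,f(p0)).mean(0),r) for sn in cams]
        cost=lambda p:sum(((soft(sn,f(p),np.array(o),m.shape)-m)**2).sum() for sn,m,o in D)
        sim=np.array([p0]+[np.array(p0)+np.eye(len(p0))[i]*st[i] for i in range(len(p0))])
        q=minimize(cost,p0,method="Nelder-Mead",options=dict(initial_simplex=sim,xatol=1e-4,fatol=1e-3))
        print(nm,len(cams),q.x.round(4),round(q.fun,1))
    for sn,m,o in D: tiles.append(cv2.resize((m*255).astype(np.uint8),(240,240),interpolation=cv2.INTER_NEAREST))
cv2.imwrite("pics/m.png",np.vstack([np.hstack(tiles[0::2]),np.hstack(tiles[1::2])]))
E
```

```text
A 1 [0.584  0.1244] 9.7
A 1 [0.5836 0.1271] 51.9
A 2 [0.5841 0.1259] 68.2
B 1 [ 0.6031 -0.0447] 10.0
B 1 [ 0.6027 -0.0414] 65.3
B 2 [ 0.6032 -0.0434] 82.8
blk 1 [ 0.4407 -0.0343 -0.3421] 5.0
blk 1 [ 0.4413 -0.0315 -0.3403] 66.0
blk 2 [ 0.4412 -0.0334 -0.3581] 99.5
```

View pics/m.png

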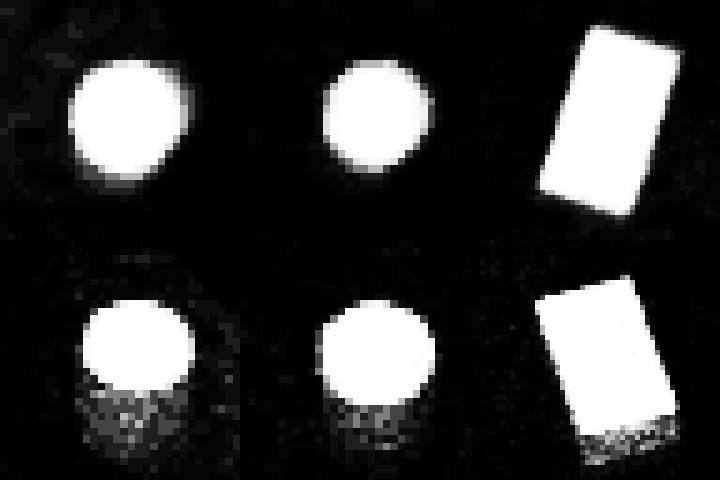

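Run:
```python
from fit import *
t=load("top0.pkl");s=load("scene0.pkl")
def fb(p):
    T=np.eye(4);T[:3,:3]=R.from_euler('z',p[2]).as_matrix();T[:3,3]=p[0],p[1],.026;return box(T,.08,.046,.0)
def fc(z): return lambda p: cyl(p[0],p[1],z,.017,0)
for nm,f,p0,r,st in(("A",fc(.028),[.583,.125],16,[.003,.003]),("B",fc(.028),[.602,-.0424],16,[.003]*2),("blk",fb,[.441,-.0314,-.3],24,[.004,.004,.06])):
    for cams in((t,),(s,),(t,s)):
        D=[(sn,)+mask(sn,proj(sn,f(p0)).mean(0),r) for sn in cams]
        cost=lambda p:sum(((soft(sn,f(p),np.array(o),m.shape)-m)**2).sum() for sn,m,o in D)
        sim=np.array([p0]+[np.array(p0)+np.eye(len(p0))[i]*st[i] for i in range(len(p0))])
        q=minimize(cost,p0,method="Nelder-Mead",options=dict(initial_simplex=sim,xatol=1e-4,fatol=1e-3))
        print(nm,len(cams),q.x.round(4),round(q.fun,1))
```

```text
A 1 [0.5818 0.1236] 21.3
A 1 [0.5849 0.1254] 10.7
A 2 [0.584  0.1246] 45.4
B 1 [ 0.601  -0.0439] 3.7
B 1 [ 0.6043 -0.0431] 5.5
B 2 [ 0.603  -0.0435] 24.1
blk 1 [ 0.4401 -0.0342 -0.337 ] 9.6
blk 1 [ 0.4428 -0.033  -0.33  ] 26.6
blk 2 [ 0.4415 -0.0338 -0.331 ] 58.7
```

Run:
```python
from fit import *
from scipy.optimize import least_squares
t=load("top0.pkl");s=load("scene0.pkl")
def Tst(p):
    x,y,yaw,th=p[:4]
    Rz=R.from_euler('z',yaw).as_matrix(); Ry=R.from_euler('y',-th).as_matrix()
    M=np.eye(4);M[:3,:3]=Rz@Ry;M[:3,3]=np.array([x,y,.088])+M[:3,2]*.034;return M
def rect(T,l,w):
    P=np.array([[-l/2,-w/2,0],[-l/2,w/2,0],[l/2,w/2,0],[l/2,-w/2,0]]);return P@T[:3,:3].T+T[:3,3]
# corners first
c=lambda x,y,o:((x+.5)/5-.5+o[0],(y+.5)/5-.5+o[1])
# order: low right(-y), low left(+y), high left, high right ; image right in top = -y
tp=[c(*a,(390,190)) for a in((245,360),(183,315),(298,152),(368,192))]
sp=[c(*a,(140,280)) for a in((232,95),(316,97),(283,242),(180,238))]
for a,b in zip(tp,sp): print(tri(t,a,s,b).round(4))
def res(p):
    P=rect(Tst(p),.09,.036)
    return np.r_[(proj(t,P)+p[4:6]-tp).ravel(),(proj(s,P)+p[6:8]-sp).ravel(),p[4:]]
q=least_squares(res,[.65,-.3,-.5,.45,0,0,0,0]);print(q.x.round(4),q.fun.round(2))
# mask refine
def render(sn,p,sh,o,shape):
    k=8;im=np.zeros((shape[0]*k,shape[1]*k),np.uint8)
    for l,w,v in((.09,.036,255),(.046,.022,0)):
        qq=(proj(sn,rect(Tst(p),l,w))+sh-o+.5)*k-.5
        cv2.fillConvexPoly(im,np.round(qq).astype(np.int32),v)
    return cv2.resize(im,(shape[1],shape[0]),interpolation=cv2.INTER_AREA)/255.
D=[];tiles=[]
for sn,sl in((t,slice(4,6)),(s,slice(6,8))):
    P=proj(sn,rect(Tst(q.x),.1,.046)); x0,y0=np.floor(P.min(0)).astype(int); x1,y1=np.ceil(P.max(0)).astype(int)
    g=cv2.cvtColor(sn["image"],cv2.COLOR_RGB2GRAY)[y0:y1,x0:x1].astype(float)
    w=np.zeros(g.shape,np.uint8); cv2.fillConvexPoly(w,np.round(P-[x0,y0]).astype(np.int32),1)
    D.append((sn,sl,g,w,np.array([x0,y0])))
def cost(p):
    c=10*0
    for sn,sl,g,w,o in D:
        m=render(sn,p,p[sl],o,g.shape)
        A=np.c_[m[w>0],np.ones((w>0).sum())]; y=g[w>0]
        sol,rs,_,_=np.linalg.lstsq(A,y,rcond=None); c+=((A@sol-y)**2).mean()/y.var()
    return c+.002*(p[4:]**2).sum()
best=None
for th in(.35,.42,.5,.57):
  p0=q.x.copy();p0[3]=th
  sim=np.vstack([p0]+[p0+np.eye(8)[i]*d for i,d in enumerate([.003,.003,.05,.06,.5,.5,.5,.5])])
  r=minimize(cost,p0,method="Nelder-Mead",options=dict(initial_simplex=sim,maxiter=1500,xatol=1e-4,fatol=1e-6))
  print(th,r.x.round(4),r.fun)
  if best is None or r.fun<best.fun:best=r
np.save("stage.npy",best.x);print(Tst(best.x).round(4))
for sn,sl,g,w,o in D:
    x0,y0=o-12;im=cv2.resize(sn["image"][y0:y0+65,x0:x0+65,::-1],None,fx=6,fy=6,interpolation=cv2.INTER_CUBIC)
    for l,ww in((.09,.036),(.046,.022)):outline(im,sn,rect(Tst(best.x),l,ww),6,np.array([x0,y0])-best.x[sl])
    tiles.append(im)
cv2.imwrite("pics/ov2.png",np.hstack(tiles))
```

```text
[ 0.5229 -0.2626  0.0922]
[ 0.544  -0.2364  0.092 ]
[ 0.6096 -0.2831  0.1335]
[ 0.5891 -0.3117  0.1395]
[ 0.5799 -0.2824 -0.6385  0.4769  0.368   0.8188  0.6367  0.5125] [ 0.47 -0.65 -0.35 -0.65 -0.04 -0.33 -0.46  0.81 -1.08  0.17  0.82 -0.53
 -0.34 -0.63 -0.04  0.48  0.37  0.82  0.64  0.51]
0.35 [ 0.5761 -0.2805 -0.6524  0.401   0.3593  0.6691  0.553   0.2953] 0.5583517242685906
0.42 [ 0.5769 -0.2803 -0.6423  0.4293  0.999   0.6385  0.5504  0.4714] 0.6085488397973102
0.5 [ 0.5769 -0.2784 -0.6563  0.4049  1.5162  0.6457 -0.7021  0.6832] 0.5487009812247773
0.57 [ 0.5779 -0.278  -0.6593  0.3951  1.8931  1.1906 -1.0447  0.2422] 0.5616748508683559
[[ 0.7282  0.6102 -0.312   0.5663]
 [-0.5609  0.7922  0.2404 -0.2703]
 [ 0.3939  0.      0.9192  0.1193]
 [ 0.      0.      0.      1.    ]]
```

View pics/ov2.png

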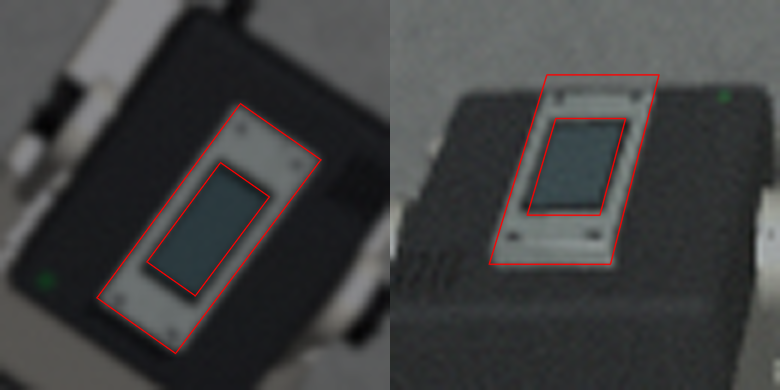

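Run:
```python
from h import *
t=load("top0.pkl");s=load("scene0.pkl")
out=[]
for sn,x0,y0 in((t,420,216),(s,170,294)):
    g=cv2.resize(sn["image"][y0:y0+42,x0:x0+42,::-1],None,fx=9.5,fy=9.5,interpolation=cv2.INTER_CUBIC).astype(float)
    out.append(np.clip(g*2,0,255).astype(np.uint8))
cv2.imwrite("pics/w.png",np.hstack(out))
```

```text
(no output)
```

View pics/w.png

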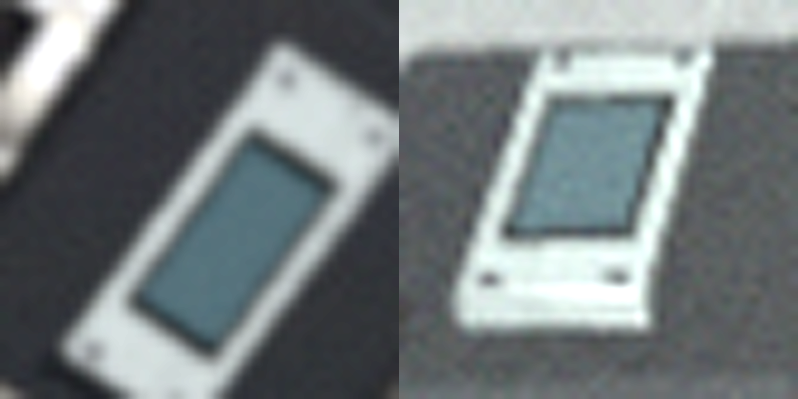

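```bash
cat > stg.py <<'E'
from h import *
def Tst(p):
    x,y,yaw,th=p[:4]
    M=np.eye(4);M[:3,:3]=R.from_euler('z',yaw).as_matrix()@R.from_euler('y',-th).as_matrix();M[:3,3]=np.array([x,y,.088])+M[:3,2]*.034;return M
E
python3 - <<'E'
from stg import *
t=load("top0.pkl");s=load("scene0.pkl")
k=9.5
ct=lambda x,y:((x+.5)/k-.5+420,(y+.5)/k-.5+216)
cs=lambda x,y:((x-399+.5)/k-.5+170,(y+.5)/k-.5+294)
# (sx,sy): sx=-1 low, sy=+1 LED side (+y)
W={(-1,1):((132,302),(672,96)),(-1,-1):((212,357),(548,99)),(1,-1):((337,184),(504,236)),(1,1):((255,131),(634,234))}
H={(-1,1):((93,351),(683,56)),(-1,-1):((177,397),(561,58)),(1,-1):((375,135),(488,279)),(1,1):((287,79),(618,276))}
def pts(T,a,b,D): 
    P=np.array([[i*a,j*b,0] for i,j in D]);return P@T[:3,:3].T+T[:3,3]
def res(p,ws=1,wsc=1):
    T=Tst(p);o=[]
    for D,a,b in((W,.023,.011),(H,p[8],p[9])):
        P=pts(T,a,b,D)
        o+=[(proj(t,P)+p[4:6]-[ct(*v[0]) for v in D.values()]).ravel()*ws,(proj(s,P)+p[6:8]-[cs(*v[1]) for v in D.values()]).ravel()*wsc]
    return np.r_[np.concatenate(o),p[4:8]*.5]
for a in((1,1),(1,0),(0,1)):
  q=least_squares(res,[.58,-.28,-.64,.45,0,0,0,0,.038,.013],args=a,loss="soft_l1")
  J=q.jac;C=np.linalg.pinv(J.T@J);print(q.x.round(4),"sd",np.sqrt(np.diag(C))[:4].round(4)*.5,q.cost)
  if a==(1,1):print(q.fun.round(2));print(Tst(q.x).round(4));np.save("stage.npy",q.x)
for D in(W,H):
  P={k2:tri(t,ct(*v[0]),s,cs(*v[1])) for k2,v in D.items()};print({k2:v.round(4) for k2,v in P.items()})
  for j in(1,-1):
    d=P[(1,j)]-P[(-1,j)];print("len",np.linalg.norm(d),"tilt",np.arctan2(d[2],np.hypot(*d[:2])))
E
```

```text
[ 0.5782 -0.2823 -0.6307  0.5114  0.5319  0.1496  0.4489 -0.0886  0.0391
  0.012 ] sd [0.00165 0.0015  0.0098  0.01615] 3.8485734941285985
[ 0.6  -0.86  0.34 -1.19 -0.89  0.66 -0.55  0.73 -0.81  0.19  0.61  0.14
  0.67 -0.31 -0.87 -0.37  0.24 -0.62  0.29  0.5  -0.24  0.24 -0.1   0.08
 -0.08 -0.24  0.21 -0.16  0.08  0.38 -0.1   0.4   0.27  0.07  0.22 -0.04]
[[ 0.7043  0.5897 -0.3953  0.5647]
 [-0.5142  0.8076  0.2886 -0.2725]
 [ 0.4894  0.      0.8721  0.1177]
 [ 0.      0.      0.      1.    ]]
[ 0.5726 -0.2799 -0.6479  0.3314 -0.0101 -0.028   0.     -0.      0.0388
  0.0117] sd [0.011   0.00845 0.03495 0.3867 ] 1.744413978752698
[ 0.5783 -0.2814 -0.6396  0.4904 -0.     -0.      0.0181 -0.0714  0.0371
  0.0123] sd [0.0022  0.00185 0.0143  0.023  ] 1.037862953946983
{(-1, 1): array([ 0.5538, -0.2506,  0.104 ]), (-1, -1): array([ 0.5397, -0.2698,  0.1039]), (1, -1): array([ 0.5754, -0.2948,  0.1314]), (1, 1): array([ 0.5892, -0.2757,  0.1305])}
len 0.050811107501357096 tilt 0.5486406657082796
len 0.05159548688200088 tilt 0.5628754191701002
{(-1, 1): array([ 0.5433, -0.2427,  0.0963]), (-1, -1): array([ 0.5308, -0.2622,  0.0994]), (1, -1): array([ 0.5853, -0.3025,  0.1389]), (1, 1): array([ 0.5994, -0.2828,  0.1383])}
len 0.08069519548723049 tilt 0.547323183504152
len 0.07845734374229338 tilt 0.5276704046967996
```

Run:
```python
from stg import *
t=load("top0.pkl");s=load("scene0.pkl")
k=9.5
ct=lambda x,y:((x+.5)/k-.5+420,(y+.5)/k-.5+216)
cs=lambda x,y:((x-399+.5)/k-.5+170,(y+.5)/k-.5+294)
c5=lambda x,y:((x+.5)/5-.5+390,(y+.5)/5-.5+190)
W={(-1,1):((132,302),(672,96)),(-1,-1):((212,357),(548,99)),(1,-1):((337,184),(504,236)),(1,1):((255,131),(634,234))}
H={(-1,1):((93,351),(683,56)),(-1,-1):((177,397),(561,58)),(1,-1):((375,135),(488,279)),(1,1):((287,79),(618,276))}
PT={(-1,1):(183,315),(-1,-1):(245,360),(1,-1):(368,192),(1,1):(298,152)}
PS={(-1,1):(714,44),(-1,-1):(539,46)}
def pts(T,a,b,D): 
    P=np.array([[i*a,j*b,0] for i,j in D]);return P@T[:3,:3].T+T[:3,3]
def res(p,wp=1):
    T=Tst(p);o=[]
    for D,a,b in((W,p[10],p[11]),(H,p[8],p[9])):
        P=pts(T,a,b,D)
        o+=[(proj(t,P)+p[4:6]-[ct(*v[0]) for v in D.values()]).ravel(),(proj(s,P)+p[6:8]-[cs(*v[1]) for v in D.values()]).ravel()]
    o+=[wp*(proj(t,pts(T,.045,.018,PT))+p[4:6]-[c5(*v) for v in PT.values()]).ravel(),wp*(proj(s,pts(T,.045,.018,PS))+p[6:8]-[cs(*v) for v in PS.values()]).ravel()]
    return np.r_[np.concatenate(o),p[4:8]*.5]
for w in(1,.5):
  q=least_squares(res,[.58,-.28,-.64,.45,0,0,0,0,.038,.013,.023,.011],args=(w,),loss="soft_l1")
  J=q.jac;C=np.linalg.pinv(J.T@J);print(q.x.round(4),"sd",np.sqrt(np.diag(C))[:4].round(4)*.4,q.cost)
  print(q.fun.round(1));print(Tst(q.x).round(4));
np.save("stage.npy",q.x)
```

```text
[ 0.5787 -0.2826 -0.6247  0.536   0.66    0.0694  0.4105 -0.1342  0.0398
  0.012   0.0252  0.012 ] sd [0.00132 0.0012  0.0058  0.00996] 2.3712606333847877
[-0.2 -0.3  0.3 -0.2  0.1  0.1 -0.4 -0.3 -0.1 -0.2  0.3 -0.2 -0.   0.2
 -0.5  0.   0.2 -0.4  0.3  0.6 -0.1  0.   0.  -0.1 -0.1 -0.   0.2  0.1
  0.1  0.2 -0.1  0.1 -0.1 -0.2  0.8 -0.4 -0.6  1.4 -0.3  0.4  0.2 -0.2
 -0.1  0.1  0.3  0.   0.2 -0.1]
[[ 0.6974  0.5849 -0.4143  0.5646]
 [-0.5028  0.8111  0.2987 -0.2724]
 [ 0.5107  0.      0.8597  0.1172]
 [ 0.      0.      0.      1.    ]]
[ 0.5788 -0.2826 -0.6229  0.5411  0.6364  0.106   0.4186 -0.1653  0.04
  0.012   0.0253  0.012 ] sd [0.00132 0.0012  0.00668 0.01184] 1.3204997183794214
[-0.3 -0.2  0.2 -0.2  0.   0.1 -0.4 -0.2 -0.1 -0.2  0.3 -0.2 -0.   0.1
 -0.5 -0.1  0.2 -0.3  0.3  0.7 -0.1  0.  -0.  -0.1 -0.1  0.   0.2  0.2
  0.1  0.1 -0.1  0.  -0.1 -0.1  0.4 -0.2 -0.3  0.7 -0.2  0.2  0.1 -0.1
 -0.   0.1  0.3  0.1  0.2 -0.1]
[[ 0.6962  0.5834 -0.4184  0.5646]
 [-0.5     0.8122  0.3005 -0.2724]
 [ 0.5151  0.      0.8571  0.1171]
 [ 0.      0.      0.      1.    ]]
```

Run:
```python
from rig import env
from h import *
st=env.read_state(); M=R.from_rotvec(st["orientation"]).as_matrix();print(M.round(3))
t=load("top0.pkl");s=load("scene0.pkl")
c=lambda x,y,o:((x+.5)/3.7-.5+o[0],(y+.5)/3.7-.5+o[1])
print("dish",atz(t,c(427,540,(170,150)),.016), "purple",atz(t,c(486,245,(170,150)),.026))
print([n for n in dir(env) if n[0]!='_'])
```

```text
[[ 0.912 -0.001  0.41 ]
 [-0.41  -0.002  0.912]
 [-0.    -1.    -0.002]]
dish [0.4606654  0.09005235 0.016     ] purple [0.65322137 0.04835933 0.026     ]
['MotionError', 'read_state', 'sign_off', 'snapshot', 'tips_ahead']
```

```bash
python3 -m inch '[[[0,0,-0.1],[0.024,-0.03,0],0.35],[[0,0,-0.2],[0.048,-0.06,0],0.35],[[0,0,-0.3],[0.072,-0.09,0],0.35],[[0,0,-0.4],[0.096,-0.12,0],0.35],[[0,0,-0.4],[0.12,-0.15,0],0.35]]'
```

```text
clock: 0.52
tcp_pos: [0.3668, 0.3956, 0.206]
orientation: [-1.473, 0.647, -0.646]
ft_force: [-0.5, -0.3, 0.6]
finger_gap: 0.647
```

```bash
python3 -m inch '[[[0,0,0],[0.024,-0.03,-0.01],0.35],[[0,0,0],[0.048,-0.06,-0.02],0.35],[[0,0,0],[0.072,-0.09,-0.03],0.35],[[0,0,0],[0.096,-0.12,-0.04],0.35],[[0,0,0],[0.12,-0.15,-0.05],0.35]]'; python3 -m inch '[[[0,0,0],[0.03,-0.036,-0.012],0.35],[[0,0,0],[0.06,-0.07,-0.025],0.35],[[0,0,0],[0.09,-0.11,-0.04],0.35],[[0,0,0],[0.096,-0.121,-0.06],0.35],[[0,0,0],[0.096,-0.121,-0.06],0.35]]'
python3 - <<'E'
from rig import env
from h import *
print(R.from_rotvec(env.read_state()["orientation"]).as_matrix().round(3))
for n in("scene","top"):
    s=env.snapshot(n); pickle.dump(s,open(f"{n}1.pkl","wb"))
    q=proj(s,[.584,.1246,.03])[0].astype(int); crop(s,q[0]-40,q[1]-40,80,80,5,f"pics/{n}1.png")
a=cv2.imread("pics/scene1.png");b=cv2.imread("pics/top1.png");cv2.imwrite("pics/a1.png",np.hstack([a,b]))
E
```

```text
clock: 0.93
tcp_pos: [0.4868, 0.2454, 0.1557]
orientation: [-1.474, 0.643, -0.643]
ft_force: [0.1, 0.5, -0.2]
finger_gap: 0.648
clock: 1.35
tcp_pos: [0.5823, 0.1204, 0.0902]
orientation: [-1.479, 0.652, -0.644]
ft_force: [-0.9, 0.8, -1.8]
finger_gap: 0.651
[[ 0.676 -0.007  0.737]
 [-0.737 -0.004  0.676]
 [-0.002 -1.    -0.008]]
```

View pics/a1.png

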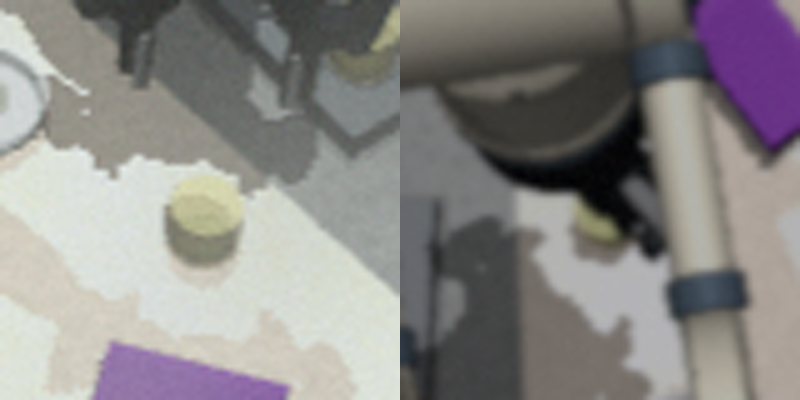

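```bash
python3 -m inch '[[[0,0,0],[0.001,0.003,-0.02],0.35],[[0,0,0],[0.001,0.003,-0.04],0.35],[[0,0,0],[0.001,0.003,-0.062],0.35],[[0,0,0],[0.001,0.003,-0.062],0.35]]'
```

```text
clock: 1.78
tcp_pos: [0.5802, 0.1304, 0.0306]
orientation: [-1.477, 0.646, -0.637]
ft_force: [-1.0, -0.4, -1.3]
finger_gap: 0.65
```

```bash
python3 -m inch '[[[0,0,0],[0,-0.004,-0.006],0.35],[[0,0,0],[0,-0.004,-0.006],0.35],[[0,0,0],[0,-0.004,-0.006],0.35]]'
```

```text
clock: 2.03
tcp_pos: [0.5838, 0.1256, 0.0304]
orientation: [-1.472, 0.641, -0.644]
ft_force: [0.4, 1.0, 0.4]
finger_gap: 0.654
```

```bash
python3 -m inch '[[[0,0,0],[0,-0.001,-0.005],0.35],[[0,0,0],[0,-0.001,-0.005],0.35],[[0,0,0],[0,-0.001,-0.005],1],[[0,0,0],[0,-0.001,-0.005],1],[[0,0,0],[0,-0.001,-0.005],1]]'; python3 -m inch '[[[0,0,0],[0,0,0],1],[[0,0,0],[0,0,0],1],[[0,0,0],[0,0,0],1]]'
```

```text
clock: 2.45
tcp_pos: [0.5833, 0.1242, 0.0239]
orientation: [-1.473, 0.643, -0.643]
ft_force: [-0.8, -0.9, 0.6]
finger_gap: 0.232
clock: 2.7
tcp_pos: [0.5832, 0.1242, 0.0236]
orientation: [-1.473, 0.643, -0.643]
ft_force: [-0.0, -0.6, 0.6]
finger_gap: -0.001
```

```bash
cat > snap.py <<'E'
import sys
from rig import env
from h import *
def go(tag,P,h=40,k=5):
    o=[]
    for n in("scene","top"):
        s=env.snapshot(n); pickle.dump(s,open(f"{n}{tag}.pkl","wb"))
        q=proj(s,[P])[0].astype(int);q=np.clip(q,h,[639-h,479-h]); crop(s,q[0]-h,q[1]-h,2*h,2*h,k,f"pics/_{n}.png"); o.append(cv2.imread(f"pics/_{n}.png"))
    cv2.imwrite(f"pics/p{tag}.png",np.hstack(o))
if __name__=="__main__": go(sys.argv[1],[float(v) for v in sys.argv[2:5]])
E
python3 snap.py 2 .584 .125 .03
```

View pics/p2.png

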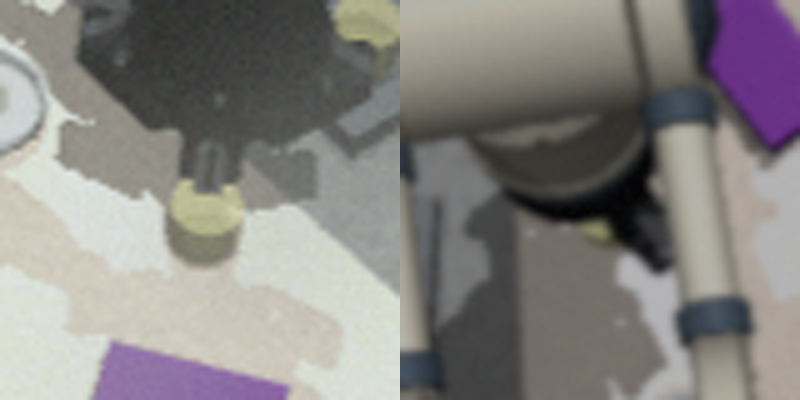

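Run:
```python
from h import *
s=load("scene2.pkl");t=load("top2.pkl")
for sn in(s,t):
  q0=proj(sn,[[.584,.125,.03]])[0].astype(int)
  for P in([.5832,.1242,.0096],[.5832,.1242,.024],[.5832,.1242,.03],[.584,.1246,.028],[.584,.1246,0]):
    print(P,((proj(sn,[P])[0]-q0+40)*5).round(0))
im=np.hstack([cv2.resize(load(f"scene{i}.pkl")["image"][220:265,330:380,::-1],None,fx=8,fy=8,interpolation=cv2.INTER_CUBIC) for i in(0,2)])
cv2.imwrite("pics/z.png",cv2.convertScaleAbs(im,alpha=1.6))
```

```text
[0.5832, 0.1242, 0.0096] [196. 226.]
[0.5832, 0.1242, 0.024] [199. 208.]
[0.5832, 0.1242, 0.03] [200. 200.]
[0.584, 0.1246, 0.028] [202. 203.]
[0.584, 0.1246, 0] [197. 238.]
[0.5832, 0.1242, 0.0096] [208. 210.]
[0.5832, 0.1242, 0.024] [206. 204.]
[0.5832, 0.1242, 0.03] [204. 202.]
[0.584, 0.1246, 0.028] [204. 201.]
[0.584, 0.1246, 0] [209. 212.]
```

View pics/z.png

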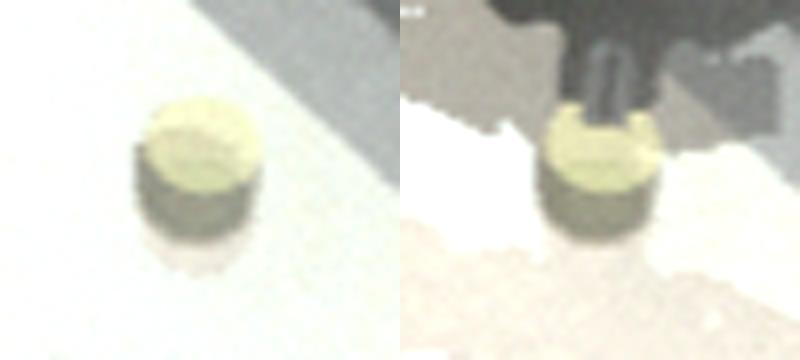

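Run:
```python
from h import *
out=[]
for i in(0,1,2):
    t=load(f"top{i}.pkl");out.append(cv2.resize(t["image"][225:285,245:300,::-1],None,fx=4.8,fy=8,interpolation=cv2.INTER_CUBIC))
cv2.imwrite("pics/z.png",cv2.convertScaleAbs(np.hstack(out),alpha=2.2))
```

```text
(no output)
```

View pics/z.png

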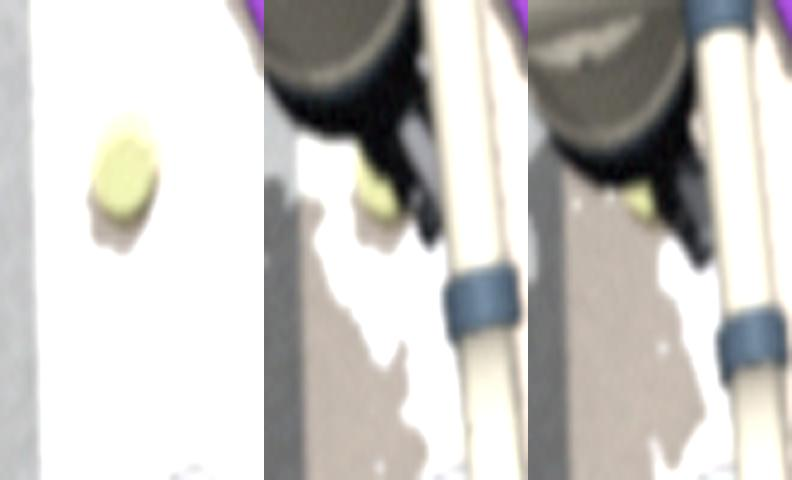

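Run:
```python
from h import *
s=load("scene1.pkl")
q0=proj(s,[[.584,.1246,.03]])[0].astype(int)
j=np.array([.737,.676,0])
for z in(.070,.076,.082,.09,.1):
  for P in([.5823,.1204,z],):
    P=np.array(P);print(z,[((proj(s,[P+j*d])[0]-q0+40)*5).round(0) for d in(-.0275,0,.0275)])
im=cv2.resize(s["image"][190:245,310:400,::-1],None,fx=8.5,fy=8.5,interpolation=cv2.INTER_CUBIC);cv2.imwrite("pics/z.png",cv2.convertScaleAbs(im,alpha=1.8));print(q0)
```

```text
0.07 [array([137., 142.]), array([200., 150.]), array([263., 159.])]
0.076 [array([138., 134.]), array([201., 142.]), array([264., 151.])]
0.082 [array([139., 125.]), array([202., 134.]), array([265., 143.])]
0.09 [array([140., 114.]), array([204., 123.]), array([267., 132.])]
0.1 [array([141., 100.]), array([206., 109.]), array([270., 118.])]
[354 237]
```

View pics/z.png

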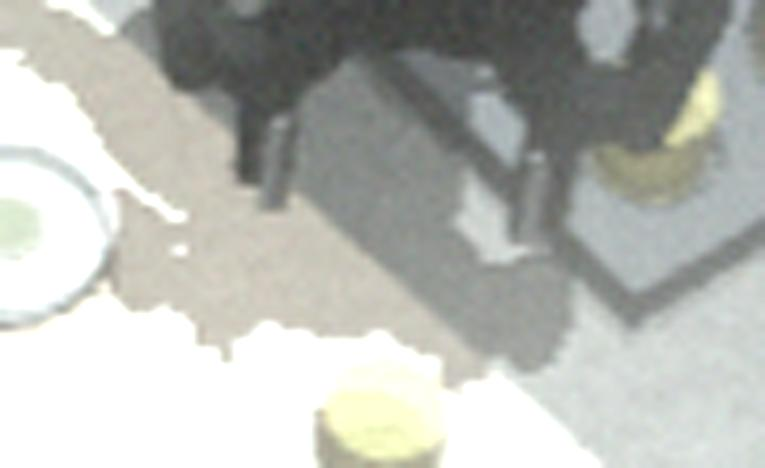

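Run:
```python
from h import *
s=load("scene1.pkl");t=load("top1.pkl")
print(tri(t,(279.6,254.4),s,(341.8,214.7)))
print("expected -jaw tip",np.array([.5823,.1204,.076])-.0275*np.array([.737,.676,0]))
for z in(.07,.09,.11): print(proj(t,[np.array([.5823,.1204,z])-.0275*np.array([.737,.676,0])]))
im=cv2.resize(t["image"][225:275,255:310,::-1],None,fx=12,fy=12,interpolation=cv2.INTER_CUBIC);cv2.imwrite("pics/z.png",cv2.convertScaleAbs(im,alpha=3))
```

```text
[0.55063649 0.10187399 0.09460901]
expected -jaw tip [0.5620325 0.10181   0.076    ]
[[277.95893786 249.83181792]]
[[277.27012153 248.24027365]]
[[276.55685463 246.59201091]]
```

View pics/z.png

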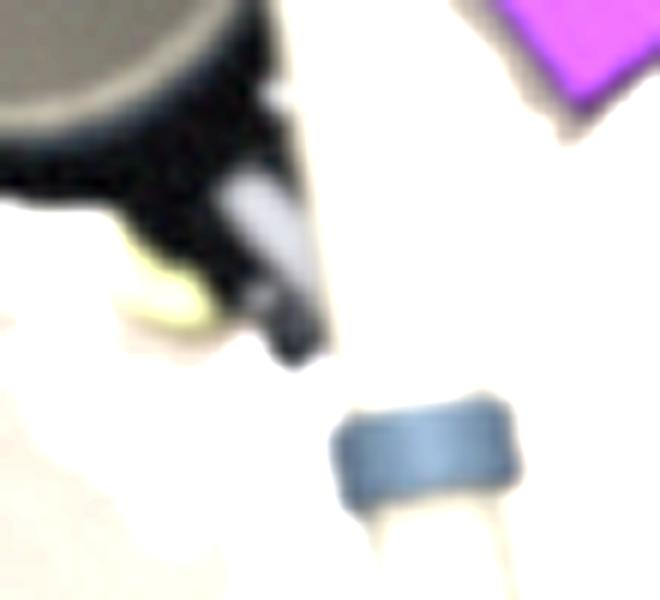

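Run:
```python
from h import *
s=load("scene0.pkl")
j=np.array([.41,.912,0])
for z in(.19,.205,.22,.235): print(z,[proj(s,[np.array([.246,.5469,z])+j*d])[0].round(1) for d in(-.0425,0,.0425)])
im=cv2.resize(s["image"][0:40,360:450,::-1],None,fx=8,fy=8,interpolation=cv2.INTER_CUBIC);cv2.imwrite("pics/z.png",cv2.convertScaleAbs(im,alpha=1.5))
```

```text
0.19 [array([380.5,  39.1]), array([395.9,  37.1]), array([411.1,  35.2])]
0.205 [array([381.2,  34. ]), array([396.8,  32. ]), array([412.1,  30.1])]
0.22 [array([381.9,  28.8]), array([397.6,  26.8]), array([413.1,  24.9])]
0.235 [array([382.7,  23.5]), array([398.4,  21.6]), array([414. ,  19.7])]
```

View pics/z.png

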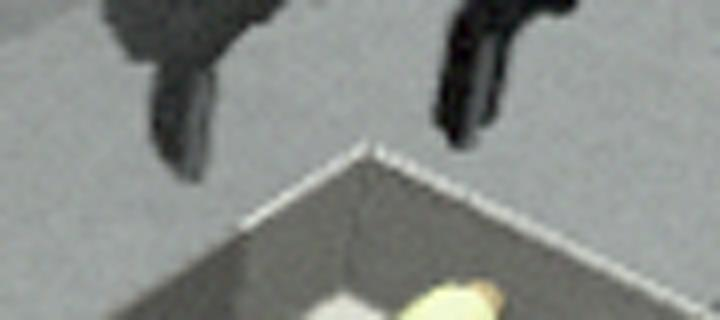

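```bash
python3 -m inch '[[[0,0,0],[0,0,0],0.35],[[0,0,0],[0,0,0],0.35],[[0,0,0],[0,0,0],0.35],[[0,0,0],[0,0,-0.004],0.35],[[0,0,0],[0,0,-0.004],0.35]]';python3 -m inch '[[[0,0,0],[0,0,-0.004],0.35],[[0,0,0],[0,0,-0.004],0.35],[[0,0,0],[0,0,-0.004],0.35]]'; python3 snap.py 3 .584 .125 .03
```

```text
clock: 3.22
tcp_pos: [0.5828, 0.1241, 0.0187]
orientation: [-1.474, 0.644, -0.642]
ft_force: [-1.0, -0.0, 0.3]
finger_gap: 0.649
clock: 3.47
tcp_pos: [0.5829, 0.1241, 0.015]
orientation: [-1.474, 0.644, -0.642]
ft_force: [0.1, 0.8, 0.6]
finger_gap: 0.652
```

View pics/p3.png

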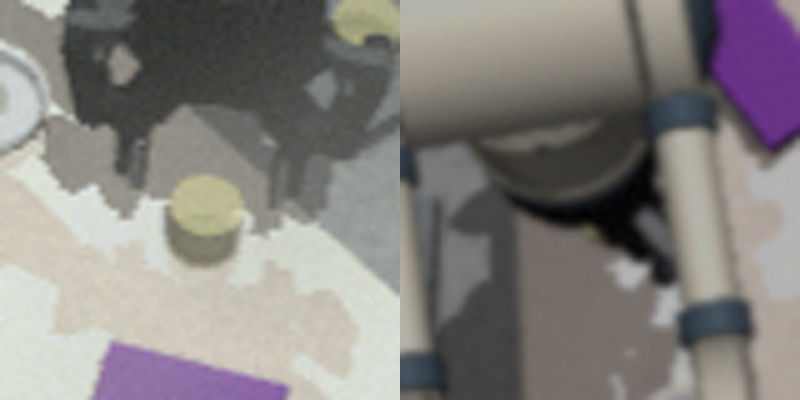

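```bash
python3 -m inch '[[[0,0,0],[0,0,-0.005],0.35],[[0,0,0],[0,0,-0.005],0.35],[[0,0,0],[0,0,-0.005],0.35]]';python3 -m inch '[[[0,0,0],[0,0,-0.004],0.35],[[0,0,0],[0,0,-0.004],0.35],[[0,0,0],[0,0,-0.004],0.35]]'; python3 snap.py 4 .584 .125 .03
```

```text
clock: 3.82
tcp_pos: [0.5829, 0.1241, 0.01]
orientation: [-1.474, 0.643, -0.642]
ft_force: [0.2, -0.1, 0.1]
finger_gap: 0.648
clock: 4.07
tcp_pos: [0.5829, 0.1241, 0.0062]
orientation: [-1.474, 0.643, -0.642]
ft_force: [0.3, 0.1, -0.2]
finger_gap: 0.651
```

View pics/p4.png

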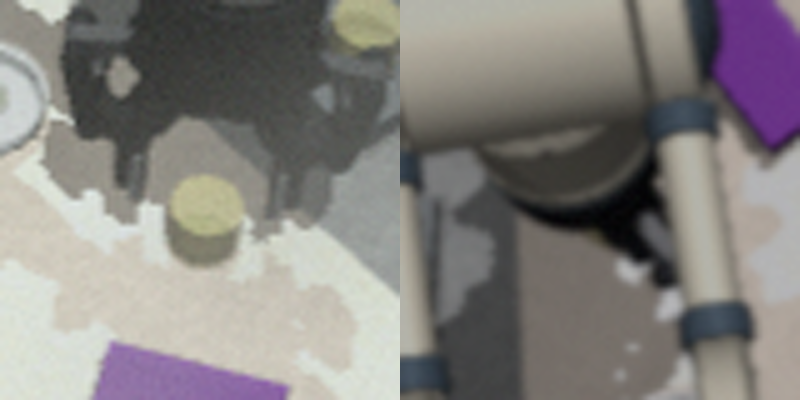

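```bash
python3 -m inch '[[[0,0,0],[0,0,-0.004],0.35],[[0,0,0],[0,0,-0.008],0.35],[[0,0,0],[0,0,-0.008],0.35],[[0,0,0],[0,0,-0.008],0.35]]'; python3 snap.py 5 .584 .125 .03
```

```text
clock: 4.5
tcp_pos: [0.5828, 0.1241, -0.0021]
orientation: [-1.474, 0.644, -0.642]
ft_force: [-0.1, -1.7, 0.1]
finger_gap: 0.646
```

View pics/p5.png

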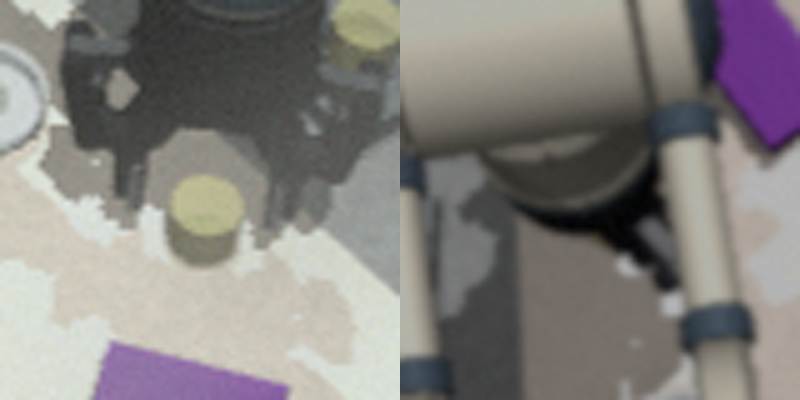

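```bash
python3 -m inch '[[[0,0,0],[0,0,-0.002],0.35],[[0,0,0],[0,0,-0.002],0.7],[[0,0,0],[0,0,-0.002],1],[[0,0,0],[0,0,-0.002],1],[[0,0,0],[0,0,-0.002],1]]';python3 -m inch '[[[0,0,0],[0,0,0],1],[[0,0,0],[0,0,0],1]]'
```

```text
clock: 5.02
tcp_pos: [0.5835, 0.1242, -0.003]
orientation: [-1.473, 0.642, -0.643]
ft_force: [-0.5, -0.2, 1.3]
finger_gap: 0.354
clock: 5.18
tcp_pos: [0.5835, 0.1242, -0.003]
orientation: [-1.473, 0.642, -0.643]
ft_force: [-0.2, -0.1, 2.5]
finger_gap: 0.359
```

```bash
python3 -m inch '[[[0,0,0],[0,0,0.02],1],[[0,0,0],[0,0,0.05],1],[[0,0,0],[0,0,0.08],1],[[0,0,0],[0,0,0.08],1],[[0,0,0],[0,0,0.08],1]]';python3 snap.py 6 .584 .125 .08
```

```text
clock: 5.6
tcp_pos: [0.5846, 0.1244, 0.0791]
orientation: [-1.471, 0.639, -0.646]
ft_force: [-0.6, 0.4, -1.1]
finger_gap: 0.356
```

View pics/p6.png

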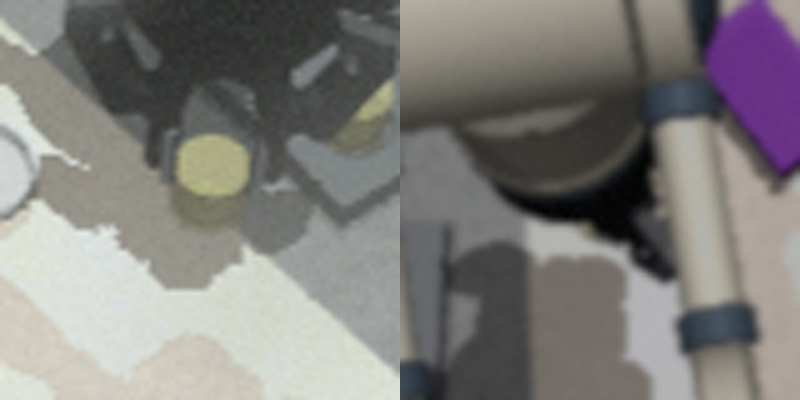

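Run:
```python
from h import *
s=load("scene6.pkl");q0=proj(s,[[.584,.125,.08]])[0].astype(int)
u=(np.array([212,165])+.5)/5-.5+q0-40
for z in(.10,.105,.110,.115):print(z,atz(s,u,z).round(4))
print(np.array(s["image"])[0,0])
# pocket predictions
for P in([.4969,.3136,.016],[.4352,.3161,.016]):print(proj(s,[P]))
```

```text
0.1 [0.5797 0.1309 0.1   ]
0.105 [0.5823 0.128  0.105 ]
0.11 [0.5849 0.1251 0.11  ]
0.115 [0.5875 0.1223 0.115 ]
[108 109 101]
[[388.26627274 179.48830249]]
[[372.28992476 164.49019807]]
```

```bash
python3 -m inch '[[[0,0,0],[-0.02,0.026,0],1],[[0,0,0],[-0.044,0.057,0],1],[[0,0,0],[-0.068,0.088,0],1],[[0,0,0],[-0.092,0.119,0],1],[[0,0,0],[-0.116,0.150,0],1]]';python3 -m inch '[[[0,0,0],[-0.02,0.026,0],1],[[0,0,0],[-0.032,0.042,0],1],[[0,0,0],[-0.032,0.042,-0.02],1],[[0,0,0],[-0.032,0.042,-0.04],1],[[0,0,0],[-0.032,0.042,-0.04],1]]';python3 -m inch '[[[0,0,0],[0,0,0],1],[[0,0,0],[0,0,0],1]]';python3 snap.py 7 .435 .316 .03
```

```text
clock: 6.12
tcp_pos: [0.4649, 0.2747, 0.0742]
orientation: [-1.476, 0.646, -0.642]
ft_force: [0.2, 0.4, 0.0]
finger_gap: 0.356
clock: 6.53
tcp_pos: [0.4315, 0.3146, 0.0301]
orientation: [-1.483, 0.647, -0.638]
ft_force: [-0.4, -1.3, -1.2]
finger_gap: 0.357
clock: 6.7
tcp_pos: [0.4351, 0.3158, 0.0364]
orientation: [-1.474, 0.644, -0.643]
ft_force: [-0.1, 0.2, 0.5]
finger_gap: 0.358
```

View pics/p7.png

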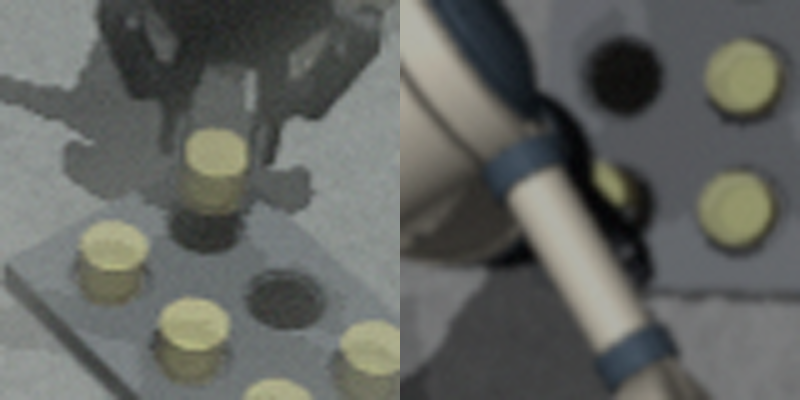

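Run:
```python
from h import *
s=load("scene7.pkl");q0=np.clip(proj(s,[[.435,.316,.03]])[0].astype(int),40,[599,439])
u=(np.array([216,153])+.5)/5-.5+q0-40
print(atz(s,u,.0674).round(4)); 
for u in((207,228),):
  u=(np.array(u)+.5)/5-.5+q0-40;print(atz(s,u,.016))
print(((proj(s,[[.4357,.3167,.016],[.4351,.3158,.0674]])-q0+40)*5).round())
```

```text
[0.4359 0.3162 0.0674]
[0.43811132 0.31588432 0.016     ]
[[203. 222.]
 [212. 150.]]
```

```bash
python3 -m inch '[[[0,0,0],[0,0.0005,-0.012],1],[[0,0,0],[0,0.0005,-0.022],1],[[0,0,0],[0,0.0005,-0.026],1],[[0,0,0],[0,0.0005,-0.028],1],[[0,0,0],[0,0.0005,-0.028],1]]';python3 -m inch '[[[0,0,0],[0,0,0],1],[[0,0,0],[0,0,0],1]]'
```

```text
clock: 7.22
tcp_pos: [0.4348, 0.3163, 0.0077]
orientation: [-1.475, 0.644, -0.642]
ft_force: [-0.9, -0.1, -1.8]
finger_gap: 0.358
clock: 7.38
tcp_pos: [0.4354, 0.3168, 0.0088]
orientation: [-1.473, 0.643, -0.643]
ft_force: [0.2, 0.0, -0.8]
finger_gap: 0.353
```

```bash
python3 -m inch '[[[0,0,0],[0,0,-0.0015],1],[[0,0,0],[0,0,-0.0015],1],[[0,0,0],[0,0,-0.0015],0.4],[[0,0,0],[0,0,-0.0015],0.4],[[0,0,0],[0,0,-0.0015],0.4]]';python3 -m inch '[[[0,0,0],[0,0,0.02],0.4],[[0,0,0],[0,0,0.04],0.4],[[0,0,0],[0,0,0.07],0.4],[[0,0,0],[0,0,0.09],0.4],[[0,0,0],[0,0,0.09],0.4]]';python3 snap.py 8 .435 .316 .03
```

```text
clock: 7.8
tcp_pos: [0.4353, 0.3167, 0.0072]
orientation: [-1.473, 0.643, -0.643]
ft_force: [-0.5, -0.5, 0.3]
finger_gap: 0.602
clock: 8.22
tcp_pos: [0.4374, 0.3181, 0.1031]
orientation: [-1.466, 0.638, -0.646]
ft_force: [0.4, 0.1, 0.6]
finger_gap: 0.602
```

View pics/p8.png

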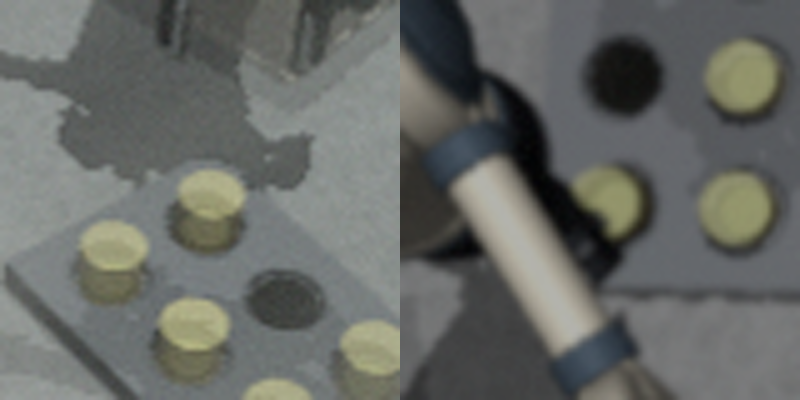

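```bash
python3 -m inch '[[[0,0,0],[0.015,-0.032,0],0.35],[[0,0,0],[0.031,-0.067,0],0.35],[[0,0,0],[0.047,-0.102,0],0.35],[[0,0,0],[0.063,-0.137,0],0.35],[[0,0,0],[0.079,-0.172,0],0.35]]';python3 -m inch '[[[0,0,0],[0.016,-0.035,0],0.35],[[0,0,0],[0.032,-0.07,0],0.35],[[0,0,0],[0.048,-0.105,-0.01],0.35],[[0,0,0],[0.064,-0.14,-0.02],0.35],[[0,0,0],[0.08,-0.172,-0.03],0.35]]';python3 -m inch '[[[0,0,0],[0.008,-0.016,-0.01],0.35],[[0,0,0],[0.008,-0.016,-0.02],0.35],[[0,0,0],[0.008,-0.016,-0.02],0.35],[[0,0,0],[0.008,-0.016,-0.02],0.35]]'; python3 snap.py 9 .6025 -.0435 .03
```

```text
clock: 8.73
tcp_pos: [0.5137, 0.1429, 0.095]
orientation: [-1.475, 0.644, -0.641]
ft_force: [0.5, 0.1, -0.7]
finger_gap: 0.653
clock: 9.15
tcp_pos: [0.5938, -0.0295, 0.0647]
orientation: [-1.474, 0.645, -0.642]
ft_force: [1.2, -0.1, -0.5]
finger_gap: 0.651
clock: 9.48
tcp_pos: [0.6007, -0.0425, 0.0449]
orientation: [-1.474, 0.646, -0.639]
ft_force: [0.6, 0.2, -0.2]
finger_gap: 0.651
```

View pics/p9.png

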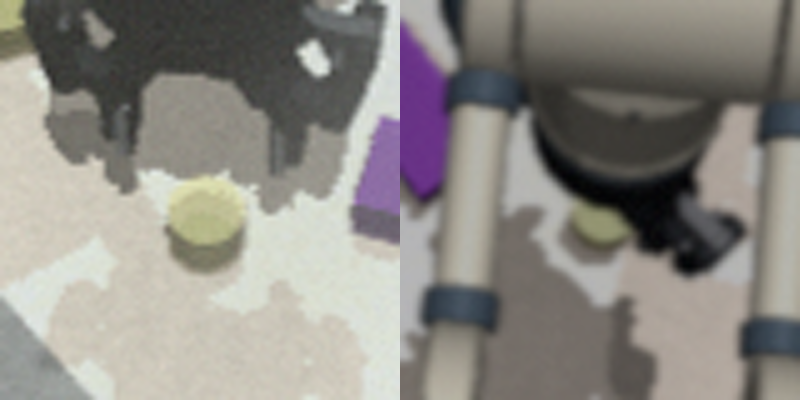

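```bash
python3 -m inch '[[[0,0,0],[0.001,-0.001,-0.015],0.35],[[0,0,0],[0.001,-0.001,-0.03],0.35],[[0,0,0],[0.001,-0.001,-0.045],0.35],[[0,0,0],[0.001,-0.001,-0.047],0.35],[[0,0,0],[0.001,-0.001,-0.047],0.35]]';python3 -m inch '[[[0,0,0],[0,0,0],0.35],[[0,0,0],[0,0,0],0.7],[[0,0,0],[0,0,0],1],[[0,0,0],[0,0,0],1],[[0,0,0],[0,0,0],1]]';python3 -m inch '[[[0,0,0],[0,0,0],1],[[0,0,0],[0,0,0],1]]'
```

```text
clock: 10.0
tcp_pos: [0.6025, -0.0432, -0.0003]
orientation: [-1.474, 0.643, -0.641]
ft_force: [-0.2, 0.5, -0.1]
finger_gap: 0.646
clock: 10.42
tcp_pos: [0.6048, -0.0452, 0.0036]
orientation: [-1.473, 0.639, -0.647]
ft_force: [-1.6, -2.2, 7.5]
finger_gap: 0.084
clock: 10.58
tcp_pos: [0.6049, -0.045, 0.0034]
orientation: [-1.473, 0.639, -0.647]
ft_force: [-0.6, -1.3, 7.2]
finger_gap: 0.001
```

```bash
python3 snap.py 10 .6025 -.0435 .03
```

```text
(no output)
```

View pics/p10.png

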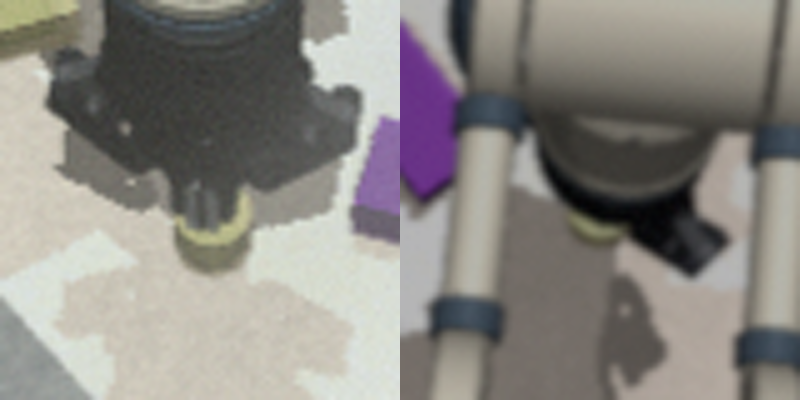

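```bash
python3 -m inch '[[[0,0,0],[0,0,0.02],1],[[0,0,0],[0,0,0.03],1],[[0,0,0],[0,0,0.03],0.35],[[0,0,0],[0,0,0.03],0.35],[[0,0,0],[0,0,0.03],0.35]]';python3 snap.py 11 .6025 -.0435 .03
python3 - <<'E'
from fit import *
s=load("scene11.pkl")
f=lambda p:cyl(p[0],p[1],.028,.017,0)
p0=[.6035,-.0435]
m,o=mask(s,proj(s,f(p0)).mean(0),13)
q=minimize(lambda p:((soft(s,f(p),np.array(o),m.shape)-m)**2).sum(),p0,method="Nelder-Mead",options=dict(initial_simplex=[p0,[.607,-.0435],[.6035,-.04]],xatol=1e-4));print(q.x,q.fun)
E
```

```text
clock: 11.1
tcp_pos: [0.603, -0.0443, 0.0296]
orientation: [-1.474, 0.643, -0.643]
ft_force: [-0.8, 0.3, -0.7]
finger_gap: 0.418
[ 0.60631247 -0.04131092] 8.60282879830222
```

View pics/p11.png

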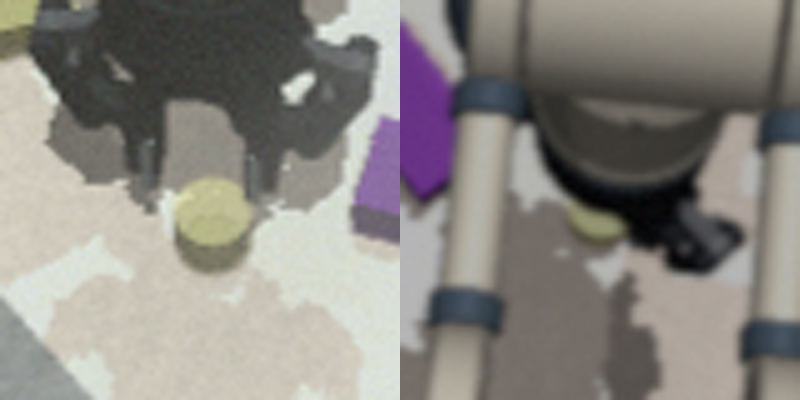

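```bash
python3 -m inch '[[[0,0,0],[0.0015,0.0025,0],0.35],[[0,0,0],[0.0015,0.0025,-0.01],0.35],[[0,0,0],[0.0015,0.0025,-0.025],0.35],[[0,0,0],[0.0015,0.0025,-0.037],0.35],[[0,0,0],[0.0015,0.0025,-0.037],0.35]]';python3 -m inch '[[[0,0,0],[0,0,-0.005],0.35],[[0,0,0],[0,0,-0.005],0.35],[[0,0,0],[0,0,-0.005],0.35]]'
```

```text
clock: 11.62
tcp_pos: [0.6021, -0.0414, -0.0116]
orientation: [-1.475, 0.648, -0.638]
ft_force: [-0.5, -0.6, -0.8]
finger_gap: 0.654
clock: 11.87
tcp_pos: [0.6049, -0.0418, -0.0117]
orientation: [-1.473, 0.643, -0.643]
ft_force: [0.5, 0.6, 0.4]
finger_gap: 0.649
```

```bash
python3 -m inch '[[[0,0,0],[0,0,-0.002],0.35],[[0,0,0],[0,0,-0.002],0.7],[[0,0,0],[0,0,-0.002],1],[[0,0,0],[0,0,-0.002],1],[[0,0,0],[0,0,-0.002],1]]';python3 -m inch '[[[0,0,0],[0,0,0],1],[[0,0,0],[0,0,0],1]]'; python3 snap.py 12 .6025 -.0435 .03
```

```text
clock: 12.28
tcp_pos: [0.6052, -0.0419, -0.0131]
orientation: [-1.473, 0.642, -0.644]
ft_force: [0.5, -0.1, 2.9]
finger_gap: 0.371
clock: 12.45
tcp_pos: [0.6052, -0.0419, -0.0131]
orientation: [-1.473, 0.642, -0.644]
ft_force: [-0.4, -0.3, 4.1]
finger_gap: 0.373
```

View pics/p12.png

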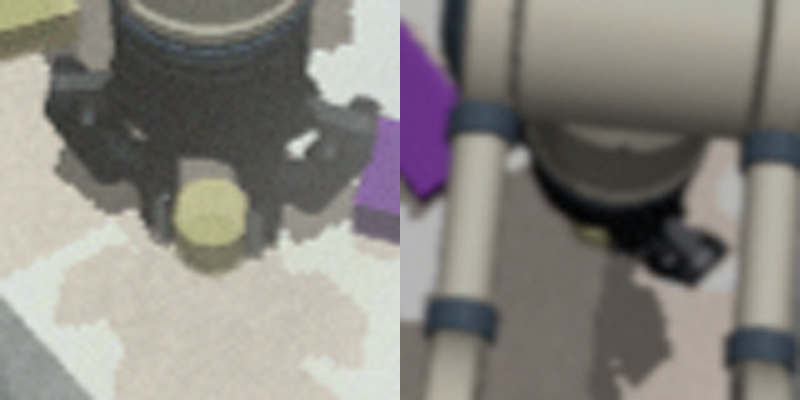

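```bash
python3 -m inch '[[[0,0,0],[0,0,0.025],1],[[0,0,0],[0,0,0.05],1],[[0,0,0],[-0.006,0.02,0.08],1],[[0,0,0],[-0.016,0.054,0.09],1],[[0,0,0],[-0.027,0.09,0.09],1]]';python3 -m inch '[[[0,0,0],[-0.011,0.036,0],1],[[0,0,0],[-0.022,0.072,0],1],[[0,0,0],[-0.033,0.108,0],1],[[0,0,0],[-0.044,0.144,0],1],[[0,0,0],[-0.055,0.18,0],1]]';python3 -m inch '[[[0,0,0],[-0.010,0.036,0],1],[[0,0,0],[-0.020,0.072,0],1],[[0,0,0],[-0.026,0.086,-0.02],1],[[0,0,0],[-0.026,0.086,-0.04],1],[[0,0,0],[-0.026,0.086,-0.05],1]]';python3 -m inch '[[[0,0,0],[0,0,0],1],[[0,0,0],[0,0,0],1]]';python3 snap.py 13 .497 .314 .03
```

```text
clock: 12.97
tcp_pos: [0.5793, 0.0481, 0.0798]
orientation: [-1.47, 0.641, -0.649]
ft_force: [-0.2, 1.5, 0.8]
finger_gap: 0.37
clock: 13.38
tcp_pos: [0.5213, 0.2296, 0.0752]
orientation: [-1.474, 0.644, -0.642]
ft_force: [0.1, -0.3, 0.3]
finger_gap: 0.369
clock: 13.8
tcp_pos: [0.4944, 0.3146, 0.0225]
orientation: [-1.478, 0.644, -0.639]
ft_force: [-0.3, 0.4, -1.1]
finger_gap: 0.372
clock: 13.97
tcp_pos: [0.4963, 0.3133, 0.0251]
orientation: [-1.475, 0.645, -0.643]
ft_force: [0.4, -0.5, -0.1]
finger_gap: 0.373
```

View pics/p13.png

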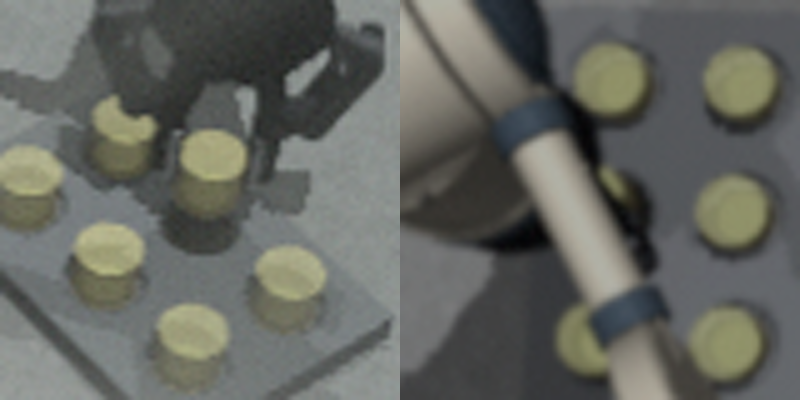

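Run:
```python
from h import *
s=load("scene13.pkl");q0=proj(s,[[.497,.314,.03]])[0].astype(int)
u=(np.array([212,155])+.5)/5-.5+q0-40
print(atz(s,u,.0662).round(4))
```

```text
[0.4968 0.3133 0.0662]
```

```bash
python3 -m inch '[[[0,0,0],[0.0005,0.001,-0.01],1],[[0,0,0],[0.0005,0.001,-0.02],1],[[0,0,0],[0.0005,0.001,-0.025],1],[[0,0,0],[0.0005,0.001,-0.027],1],[[0,0,0],[0.0005,0.001,-0.027],1]]';python3 -m inch '[[[0,0,0],[0,0,-0.001],1],[[0,0,0],[0,0,-0.001],1],[[0,0,0],[0,0,-0.001],0.45],[[0,0,0],[0,0,-0.001],0.45],[[0,0,0],[0,0,-0.001],0.45]]';python3 -m inch '[[[0,0,0],[0,0,0.02],0.4],[[0,0,0],[0,0,0.04],0.4],[[0,0,0],[0,0,0.07],0.4],[[0,0,0],[0,-0.03,0.09],0.4],[[0,0,0],[0,-0.07,0.09],0.4]]'
```

```text
clock: 14.48
tcp_pos: [0.4965, 0.3147, -0.0023]
orientation: [-1.475, 0.644, -0.642]
ft_force: [0.3, -0.6, -1.4]
finger_gap: 0.371
clock: 14.9
tcp_pos: [0.4974, 0.3153, -0.0015]
orientation: [-1.473, 0.642, -0.643]
ft_force: [0.5, 0.2, -0.3]
finger_gap: 0.549
clock: 15.32
tcp_pos: [0.4994, 0.2477, 0.0943]
orientation: [-1.467, 0.634, -0.644]
ft_force: [1.8, -0.0, 0.8]
finger_gap: 0.6
```

```bash
python3 -m inch '[[[0,0,0.1],[-0.008,-0.04,0],0.15],[[0,0,0.2],[-0.016,-0.08,0],0.15],[[0,0,0.3],[-0.024,-0.12,0],0.15],[[0,0,0.4],[-0.032,-0.16,0],0.15],[[0,0,0.496],[-0.04,-0.2,0],0.15]]';python3 -m inch '[[[0,0,0],[-0.008,-0.04,-0.01],0.15],[[0,0,0],[-0.017,-0.078,-0.02],0.15],[[0,0,0],[-0.017,-0.078,-0.03],0.15],[[0,0,0],[-0.017,-0.078,-0.03],0.15],[[0,0,0],[-0.017,-0.078,-0.03],0.15]]'; python3 snap.py 14 .4415 -.0335 .03
python3 - <<'E'
from h import *
s=load("scene14.pkl");t=load("top14.pkl")
crop(s,330,140,110,90,3.6,"pics/_a.png");crop(t,165,230,88,110,3.6,"pics/_b.png")
a=cv2.imread("pics/_a.png");b=cv2.imread("pics/_b.png");b=b[:a.shape[0]]
cv2.imwrite("pics/tray.png",np.hstack([a,cv2.copyMakeBorder(b,0,a.shape[0]-b.shape[0],0,0,0)]))
from rig import env
print(R.from_rotvec(env.read_state()["orientation"]).as_matrix().round(3))
E
```

```text
clock: 15.73
tcp_pos: [0.4566, 0.0436, 0.0885]
orientation: [-1.556, 0.251, -0.253]
ft_force: [0.8, -0.7, -0.3]
finger_gap: 0.852
clock: 16.15
tcp_pos: [0.44, -0.0325, 0.0579]
orientation: [-1.555, 0.258, -0.257]
ft_force: [-0.1, 0.2, 1.0]
finger_gap: 0.854
[[ 0.948  0.001  0.319]
 [-0.319  0.     0.948]
 [ 0.001 -1.     0.001]]
```

View pics/p14.png

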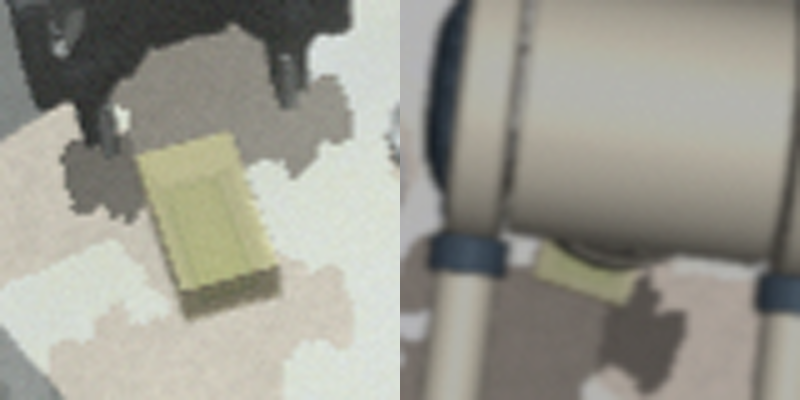

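View pics/tray.png

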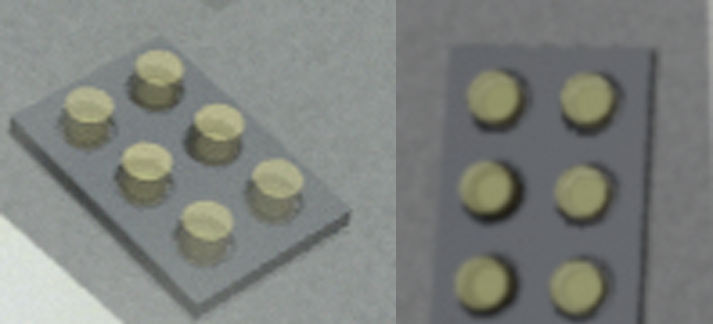

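Run:
```python
from fit import *
f=lambda p:cyl(p[0],p[1],.038,.017,0)
for nm in("scene14","top14"):
  s=load(nm+".pkl")
  for n,p0 in(("p1",[.4969,.3138]),("p2",[.4354,.3164]),("s1",[.558,.310]),("s2",[.5555,.2484]),("s3",[.4935,.2517]),("s4",[.4311,.2541])):
    m,o=mask(s,proj(s,f(p0)).mean(0),12)
    q=minimize(lambda p:((soft(s,f(p),np.array(o),m.shape)-m)**2).sum(),p0,method="Nelder-Mead",options=dict(initial_simplex=[p0,[p0[0]+.003,p0[1]],[p0[0],p0[1]+.003]],xatol=1e-4));print(nm,n,q.x.round(4),round(q.fun,1))
```

```text
scene14 p1 [0.4996 0.3145] 80.8
scene14 p2 [0.4369 0.3162] 64.9
scene14 s1 [0.5593 0.3111] 65.0
scene14 s2 [0.5574 0.2489] 66.4
scene14 s3 [0.4953 0.2519] 91.4
scene14 s4 [0.4335 0.2545] 56.6
top14 p1 [0.4958 0.3129] 32.5
top14 p2 [0.4342 0.3138] 31.9
top14 s1 [0.5558 0.3095] 26.3
top14 s2 [0.5537 0.2474] 20.2
top14 s3 [0.4918 0.2508] 18.7
top14 s4 [0.4301 0.2527] 18.2
```

```bash
python3 -m inch '[[[0,0,0],[0.001,-0.001,-0.02],0.15],[[0,0,0],[0.001,-0.001,-0.04],0.15],[[0,0,0],[0.001,-0.001,-0.06],0.15],[[0,0,0],[0.001,-0.001,-0.068],0.15],[[0,0,0],[0.001,-0.001,-0.068],0.15]]';python3 -m inch '[[[0,0,0],[0,0,-0.004],0.15],[[0,0,0],[0,0,-0.008],0.15],[[0,0,0],[0,0,-0.008],0.15],[[0,0,0],[0,0,-0.008],0.15]]';python3 snap.py 15 .4415 -.0335 .03
```

```text
clock: 16.67
tcp_pos: [0.4401, -0.0324, -0.0117]
orientation: [-1.556, 0.258, -0.252]
ft_force: [-0.4, 0.4, -0.4]
finger_gap: 0.851
clock: 17.0
tcp_pos: [0.4417, -0.0338, -0.0172]
orientation: [-1.556, 0.256, -0.257]
ft_force: [-0.3, 0.7, -0.7]
finger_gap: 0.845
```

View pics/p15.png

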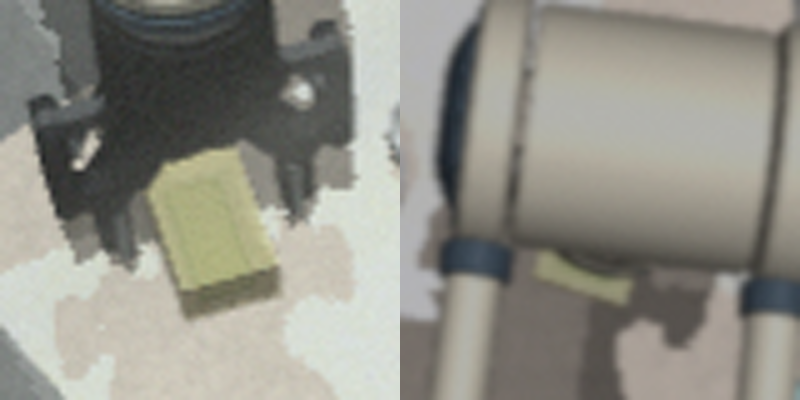

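```bash
python3 -m inch '[[[0,0,0],[0,0,-0.003],0.15],[[0,0,0],[0,0,-0.003],0.4],[[0,0,0],[0,0,-0.003],0.7],[[0,0,0],[0,0,-0.003],1],[[0,0,0],[0,0,-0.003],1]]';python3 -m inch '[[[0,0,0],[0,0,0],1],[[0,0,0],[0,0,0],1],[[0,0,0],[0,0,0],1]]'
```

```text
clock: 17.52
tcp_pos: [0.4413, -0.0339, -0.0207]
orientation: [-1.556, 0.256, -0.257]
ft_force: [-1.5, -0.5, 3.4]
finger_gap: 0.524
clock: 17.77
tcp_pos: [0.4413, -0.0339, -0.0207]
orientation: [-1.556, 0.256, -0.257]
ft_force: [-0.9, -0.4, 2.1]
finger_gap: 0.521
```

```bash
python3 -m inch '[[[0,0,0],[0,0,0.03],1],[[0,0,0],[0,0,0.06],1],[[0,0,0],[0,0,0.1],1],[[0,0,0],[0.01,-0.02,0.14],1],[[0,0,0],[0.02,-0.04,0.17],1]]';python3 -m inch '[[[0,0,0],[0,0,0],1],[[0,0,0],[0,0,0],1]]'
python3 - <<'E'
from stg import *
from rig import env
st=env.read_state();M=R.from_rotvec(st["orientation"]).as_matrix()
# block in tool: block x = -? tool axes: tool x, z horizontal. block z = -tool y ; block y=+tool z ; block x = y x z
p=np.load("stage.npy").copy();p[3]=.533;p[2]=-.624
S=Tst(p);print(S.round(4))
B=np.c_[M[:,0],M[:,2],-M[:,1]];print("block axes",B.round(3),np.linalg.det(B))
D=S[:3,:3]@B.T;print("rotvec",R.from_matrix(D).as_rotvec())
for off in(.0337,):
  print("tcp tgt tool-bias, 50mm clear",S[:3,3]+S[:3,2]*(.063-off),"worldbias",S[:3,3]+S[:3,2]*.063-[0,0,off])
E
```

```text
clock: 18.18
tcp_pos: [0.461, -0.0732, 0.1511]
orientation: [-1.555, 0.254, -0.255]
ft_force: [0.7, -0.2, -0.5]
finger_gap: 0.523
clock: 18.35
tcp_pos: [0.4623, -0.0747, 0.1509]
orientation: [-1.556, 0.255, -0.26]
ft_force: [0.2, 0.4, -1.5]
finger_gap: 0.525
[[ 0.699   0.5843 -0.4124  0.5648]
 [-0.5032  0.8115  0.2969 -0.2725]
 [ 0.5081  0.      0.8613  0.1173]
 [ 0.      0.      0.      1.    ]]
block axes [[ 0.947  0.322 -0.003]
 [-0.322  0.947  0.001]
 [ 0.003  0.     1.   ]] 0.9999999999999999
rotvec [-0.24398674 -0.47220334 -0.28879341]
tcp tgt tool-bias, 50mm clear [ 0.55274367 -0.2638454   0.14251944] worldbias [ 0.53884703 -0.25384031  0.1378448 ]
```

```bash
python3 -m inch '[[[-0.048,-0.094,-0.058],[0.01,-0.02,0.006],1],[[-0.097,-0.189,-0.115],[0.02,-0.04,0.012],1],[[-0.146,-0.283,-0.173],[0.03,-0.06,0.018],1],[[-0.195,-0.378,-0.231],[0.04,-0.08,0.02],1],[[-0.244,-0.472,-0.289],[0.05,-0.1,0.02],1]]';python3 -m inch '[[[0,0,0],[0,0,0],1],[[0,0,0],[0,0,0],1],[[0,0,0],[0,0,0],1]]'
python3 - <<'E'
from rig import env
from stg import *
st=env.read_state();print(st["tcp_pos"],R.from_rotvec(st["orientation"]).as_matrix().round(3),st["joint_positions"].round(2))
E
python3 snap.py 16 .50 -.17 .17
```

```text
clock: 18.77
tcp_pos: [0.5111, -0.1741, 0.1679]
orientation: [-1.643, 0.076, -0.9]
ft_force: [0.6, -1.2, -1.9]
finger_gap: 0.528
clock: 19.02
tcp_pos: [0.5106, -0.1727, 0.1678]
orientation: [-1.643, 0.079, -0.89]
ft_force: [-0.5, 0.3, 0.0]
finger_gap: 0.527
[ 0.51062635 -0.17268765  0.16781014] [[ 0.704  0.407  0.582]
 [-0.503 -0.293  0.813]
 [ 0.501 -0.865 -0.002]] [-0.27 -0.57  1.94 -0.18  1.27 -1.21]
```

View pics/p16.png

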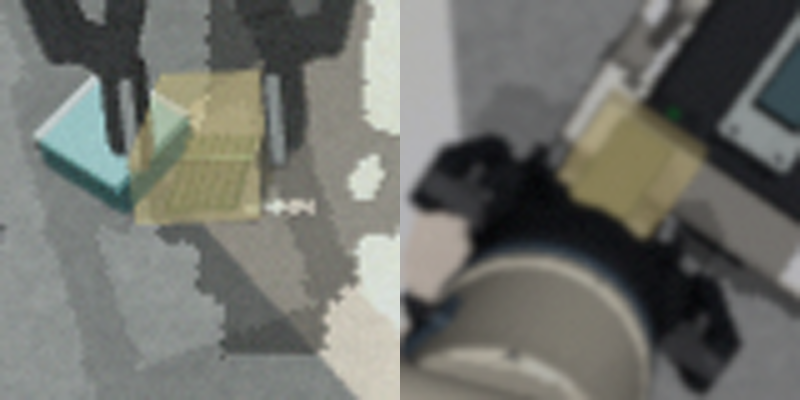

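```bash
cat > ovb.py <<'E'
from stg import *
def ov(tag,Ts,out,h=35,k=8):
    o=[]
    for n in("scene","top"):
        s=load(f"{n}{tag}.pkl");q=proj(s,[Ts[0][0][:3,3]])[0].astype(int);x0,y0=q-h
        im=cv2.convertScaleAbs(cv2.resize(s["image"][y0:y0+2*h,x0:x0+2*h,::-1],None,fx=k,fy=k,interpolation=cv2.INTER_CUBIC),alpha=1.3)
        im=im[:,:]
        for T,col in Ts:
            for z in(-.013,.013):
                q=np.array([[-.04,-.023,z],[.04,-.023,z],[.04,.023,z],[-.04,.023,z]])@T[:3,:3].T+T[:3,3]
                uv=(proj(s,q)-[x0,y0]+.5)*k-.5
                cv2.polylines(im,[np.round(uv*8).astype(np.int32)],True,col,1,cv2.LINE_AA,3)
        o.append(cv2.resize(im,(400,400)))
    cv2.imwrite(out,np.hstack(o))
def blk(pos,rv,off,world=False):
    M=R.from_rotvec(rv).as_matrix();T=np.eye(4);T[:3,:3]=np.c_[M[:,0],M[:,2],-M[:,1]]
    T[:3,3]=np.array(pos)+([0,0,off] if world else -M[:,1]*off);return T
E
python3 - <<'E'
from ovb import *
a=([.5106,-.1727,.1678],[-1.643,.079,-.89])
ov(16,[(blk(*a,.0337),(0,0,255)),(blk(*a,.0337,True),(255,0,0))],"pics/ov16.png")
E
```

```text
(no output)
```

View pics/ov16.png

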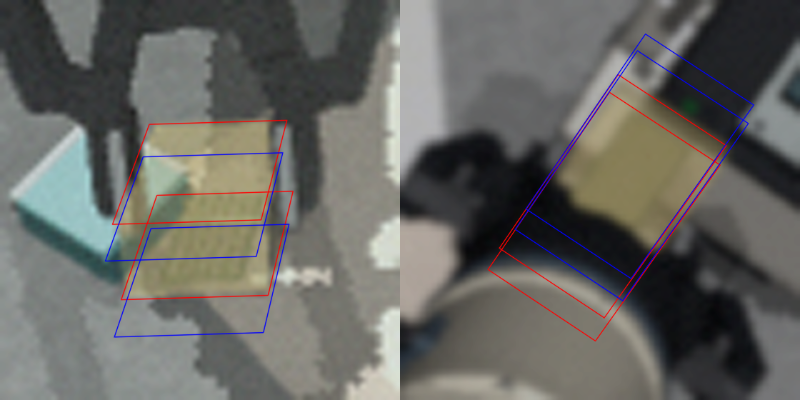

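Run:
```python
from ovb import *
for n,(x0,y0,w,h) in(("scene",(235,215,45,55)),("top",(395,230,55,55))):
    s=load(f"{n}16.pkl") 
T=blk([.5106,-.1727,.1678],[-1.643,.079,-.89],.0337)
o=[]
for n in("scene","top"):
    s=load(f"{n}16.pkl");c=proj(s,[T[:3,3]])[0].astype(int)-25;print(n,c)
    o.append(cv2.convertScaleAbs(cv2.resize(s["image"][c[1]:c[1]+50,c[0]:c[0]+50,::-1],None,fx=8,fy=8,interpolation=cv2.INTER_CUBIC),alpha=1.9))
cv2.imwrite("pics/z.png",np.hstack(o))
```

```text
scene [188 207]
top [377 241]
```

View pics/z.png

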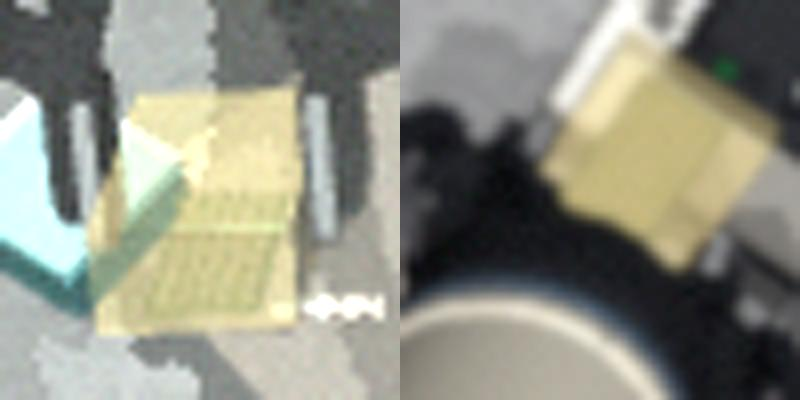

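Run:
```python
from ovb import *
T=blk([.5106,-.1727,.1678],[-1.643,.079,-.89],.0337)
s=load("scene16.pkl");t=load("top16.pkl")
L=[(-.04,.023,.013),(-.04,-.023,.013),(.04,.023,.013),(.04,-.023,.013),(.04,.023,-.013),(.04,-.023,-.013)]
w=lambda T,L:np.array(L)@T[:3,:3].T+T[:3,3]
print("scene",((proj(s,w(T,L))-[188,207]+.5)*8).round())
print("top",((proj(t,w(T,L))-[377,241]+.5)*8).round()+[400,0])
obs=np.array([(298,90),(140,95),(288,228),(95,238),(295,325),(97,330)])/8-.5+[188,207]
obt=np.array([(632,38),(780,129)]);obt=(obt-[400,0])/8-.5+[377,241]
for asg in(L[2:4],L[4:6]):
  def res(p):
    T2=np.eye(4);T2[:3,:3]=R.from_rotvec(p[:3]).as_matrix()@T[:3,:3];T2[:3,3]=T[:3,3]+p[3:6]
    return np.r_[(proj(s,w(T2,L))-obs).ravel(),(proj(t,w(T2,asg))-obt).ravel()]
  q=least_squares(res,np.zeros(6),x_scale=[.1]*3+[.01]*3,loss="soft_l1")
  print(q.x.round(4),q.cost,q.fun.round(1)); 
  print("rot in block frame",(T[:3,:3].T@q.x[:3]).round(3),"shift in block",(T[:3,:3].T@q.x[3:]).round(4))
```

```text
scene [[322.  88.]
 [129.  94.]
 [286. 228.]
 [ 77. 234.]
 [295. 333.]
 [ 90. 340.]]
top [[443. 297.]
 [594. 397.]
 [613.  49.]
 [768. 151.]
 [625.  25.]
 [777. 124.]]
[ 0.0031 -0.0143  0.0172  0.0038 -0.0013  0.0055] 7.120066843042496 [ 2.8 -0.4 -1.7  0.2 -0.1 -0.6 -2.2 -0.5  0.5  0.7 -0.6  1.4 -1.5 -0.8
 -0.4  0.3]
rot in block frame [ 0.018 -0.01   0.009] shift in block [0.0061 0.0011 0.0029]
[-0.0366  0.0147  0.0177 -0.0021 -0.0001 -0.0019] 6.448318015169203 [ 2.   0.  -2.4 -0.1  0.2 -0.3 -1.8 -0.9  0.1  0.8 -0.9  0.8 -1.5 -0.5
 -0.7  0. ]
rot in block frame [-0.024 -0.009  0.035] shift in block [-0.0024 -0.0013 -0.0008]
```

```bash
python3 -m inch '[[[0,0,0],[0.012,-0.028,-0.005],1],[[0,0,0],[0.026,-0.056,-0.012],1],[[0,0,0],[0.038,-0.084,-0.02],1],[[0,0,0],[0.042,-0.091,-0.025],1],[[0,0,0],[0.042,-0.091,-0.025],1]]';python3 -m inch '[[[0,0,0],[0,0,0],1],[[0,0,0],[0,0,0],1],[[0,0,0],[0,0,0],1]]'; python3 snap.py 17 .552 -.26 .14;python3 - <<'E'
from rig import env
print(env.read_state()["joint_positions"])
E
```

```text
clock: 19.53
tcp_pos: [0.553, -0.2662, 0.1418]
orientation: [-1.643, 0.082, -0.893]
ft_force: [-0.7, 0.0, -2.2]
finger_gap: 0.524
clock: 19.78
tcp_pos: [0.5536, -0.2639, 0.1451]
orientation: [-1.643, 0.075, -0.895]
ft_force: [0.1, -0.1, -0.8]
finger_gap: 0.522
[-0.44780242 -0.36781046  1.84561423 -0.09731331  1.14157519 -1.38016193]
```

View pics/p17.png

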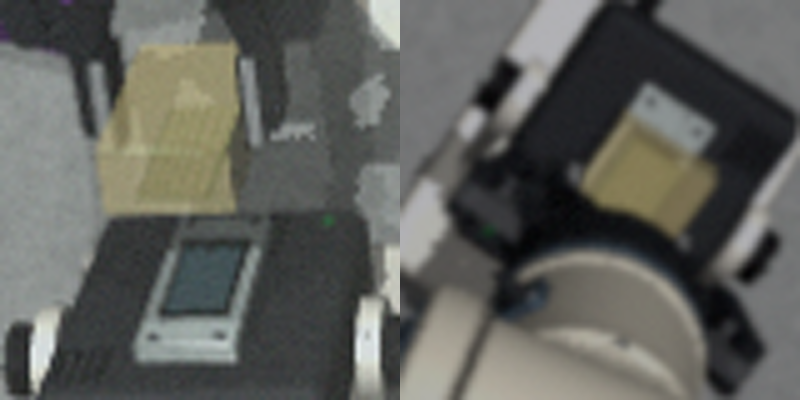

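```bash
python3 -m inch '[[[0,0,0],[0.005,-0.004,-0.011],1],[[0,0,0],[0.01,-0.0075,-0.022],1],[[0,0,0],[0.0155,-0.0115,-0.032],1],[[0,0,0],[0.0155,-0.0115,-0.032],1]]';python3 -m inch '[[[0,0,0],[0,0,0],1],[[0,0,0],[0,0,0],1],[[0,0,0],[0,0,0],1]]'; python3 snap.py 18 .555 -.265 .13;python3 - <<'E'
from rig import env
from ovb import *
st=env.read_state();T=blk(st["tcp_pos"],st["orientation"],.0337);p=np.load("stage.npy").copy();p[3]=.533;p[2]=-.624;S=Tst(p)
print((np.linalg.inv(S)@T).round(4))
ov(18,[(T,(0,0,255))],"pics/ov18.png")
o=[]
for n in("scene","top"):
    s=load(f"{n}18.pkl");c=proj(s,[S[:3,3]])[0].astype(int)-25;print(n,c)
    o.append(cv2.convertScaleAbs(cv2.resize(s["image"][c[1]:c[1]+50,c[0]:c[0]+50,::-1],None,fx=8,fy=8,interpolation=cv2.INTER_CUBIC),alpha=1.9))
cv2.imwrite("pics/z.png",np.hstack(o))
E
```

```text
clock: 20.22
tcp_pos: [0.5677, -0.276, 0.1069]
orientation: [-1.643, 0.082, -0.89]
ft_force: [0.3, -0.2, -2.3]
finger_gap: 0.526
clock: 20.47
tcp_pos: [0.5689, -0.2764, 0.1126]
orientation: [-1.643, 0.077, -0.896]
ft_force: [-0.4, -0.2, -0.4]
finger_gap: 0.525
[[ 1.00e+00 -1.30e-03  2.40e-03  2.70e-03]
 [ 1.30e-03  1.00e+00  4.00e-04 -7.00e-04]
 [-2.40e-03 -4.00e-04  1.00e+00  2.71e-02]
 [ 0.00e+00  0.00e+00  0.00e+00  1.00e+00]]
scene [164 286]
top [418 215]
```

View pics/z.png

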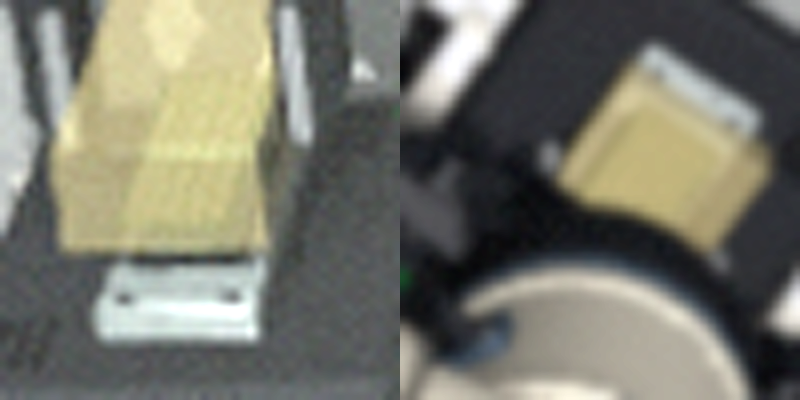

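View pics/ov18.png

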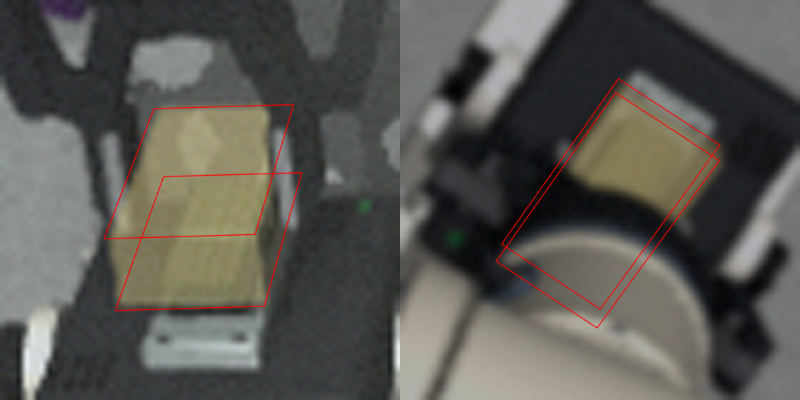

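```bash
python3 -m inch '[[[0,0,0],[0.0015,-0.0006,-0.0045],1],[[0,0,0],[0.0033,-0.0012,-0.0096],1],[[0,0,0],[0.0033,-0.0012,-0.0096],1],[[0,0,0],[0.0033,-0.0012,-0.0096],1],[[0,0,0],[0.0033,-0.0012,-0.0096],1]]';python3 -m inch '[[[0,0,0],[0.0008,-0.0006,-0.0017],1],[[0,0,0],[0.0008,-0.0006,-0.0017],1],[[0,0,0],[0.0008,-0.0006,-0.0017],1]]'
```

```text
clock: 20.98
tcp_pos: [0.5719, -0.2775, 0.1022]
orientation: [-1.643, 0.077, -0.895]
ft_force: [-0.3, 0.4, -1.5]
finger_gap: 0.525
clock: 21.23
tcp_pos: [0.5728, -0.2781, 0.1007]
orientation: [-1.643, 0.077, -0.895]
ft_force: [-0.7, -0.1, -0.9]
finger_gap: 0.526
```

```bash
for i in 1 2 ; do python3 -m inch '[[[0,0,0],[0.0008,-0.0006,-0.0017],1],[[0,0,0],[0.0008,-0.0006,-0.0017],1],[[0,0,0],[0.0008,-0.0006,-0.0017],1]]'; python3 -c "
from rig import env;import numpy as np
s=env.read_state();n=np.array([-.412,.297,.861]);print('n pos',(s['tcp_pos']-[.5648,-.2725,.1173])@n+.0207,'Fn',s['ft_force']@n,s['moment'].round(3))"; done
```

```text
clock: 21.48
tcp_pos: [0.5738, -0.2788, 0.0996]
orientation: [-1.643, 0.077, -0.896]
ft_force: [-1.6, 1.6, 0.4]
finger_gap: 0.524
n pos -0.00010299061270389875 Fn 1.5212832303231376 [ 0.197  0.247 -0.012]
clock: 21.73
tcp_pos: [0.574, -0.2789, 0.0992]
orientation: [-1.643, 0.077, -0.895]
ft_force: [-14.4, 9.8, 10.3]
finger_gap: 0.522
n pos -0.0005747170793144116 Fn 17.733682396624147 [ 0.554  1.212 -0.272]
```

```bash
cat > st.py <<'E'
from rig import env
from ovb import *
s=env.read_state();p=np.load("stage.npy").copy();p[3]=.533;p[2]=-.624;S=Tst(p)
T=blk(s["tcp_pos"],s["orientation"],.0337);D=np.linalg.inv(S)@T
print("blk in stage",D[:3,3].round(4),"rot",R.from_matrix(D[:3,:3]).as_rotvec().round(4),"F",(S[:3,:3].T@s["ft_force"]).round(1),"M",(S[:3,:3].T@s["moment"]).round(3))
E
python3 -m inch '[[[0,0,0],[-0.0007,0.0005,0],1],[[0,0,0],[-0.0007,0.0005,0],1],[[0,0,0],[-0.0007,0.0005,0],1]]'; python3 st.py; python3 -m inch '[[[0,0,0],[0,0,0],1],[[0,0,0],[0,0,0],1],[[0,0,0],[0,0,0],1]]';python3 st.py; python3 snap.py 19 .558 -.268 .13
python3 - <<'E'
from ovb import *
o=[]
for n in("scene","top"):
    s=load(f"{n}19.pkl");c=np.array([164,286] if n=="scene" else [418,215])
    o.append(cv2.convertScaleAbs(cv2.resize(s["image"][c[1]:c[1]+50,c[0]:c[0]+50,::-1],None,fx=8,fy=8,interpolation=cv2.INTER_CUBIC),alpha=1.9))
cv2.imwrite("pics/z19.png",np.hstack(o))
E
```

```text
clock: 21.98
tcp_pos: [0.574, -0.2789, 0.0993]
orientation: [-1.644, 0.075, -0.897]
ft_force: [-6.9, 4.2, 6.3]
finger_gap: 0.521
blk in stage [0.0005 0.0002 0.0125] rot [-0.0004  0.0016  0.0013] F [-3.7 -0.6  9.5] M [-0.125  0.557 -0.081]
clock: 22.23
tcp_pos: [0.574, -0.2789, 0.0992]
orientation: [-1.644, 0.076, -0.897]
ft_force: [-7.3, 4.1, 7.1]
finger_gap: 0.525
blk in stage [0.0005 0.0002 0.0125] rot [-0.0004  0.0017  0.0012] F [-3.5 -0.9 10.4] M [-0.202  0.583 -0.056]
```

View pics/z19.png

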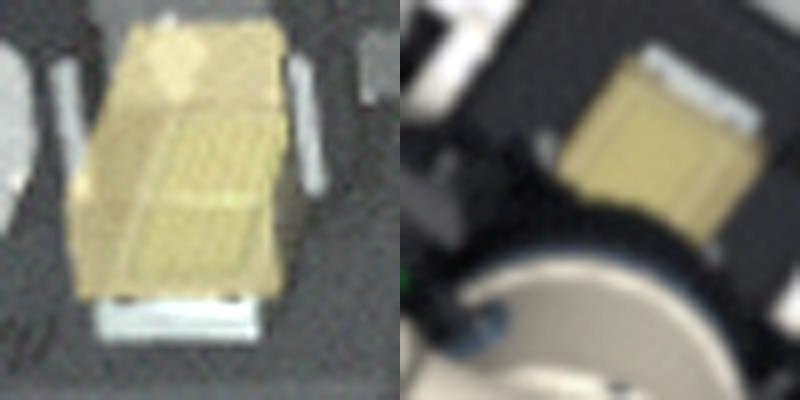

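```bash
H='[[[0,0,0],[0,0,0],1]]'; for i in 1 2 3; do python3 -m inch '[[[0,0,0],[0,0,0],1]]' >/dev/null; python3 st.py; done; echo pitch+; python3 -m inch '[[[0.006,0.008,0],[0,0,0],1],[[0.006,0.008,0],[0,0,0],1],[[0.006,0.008,0],[0,0,0],1]]'>/dev/null; python3 st.py; for i in 1 2; do python3 -m inch '[[[0,0,0],[0,0,0],1]]' >/dev/null; python3 st.py; done; echo pitch-; python3 -m inch '[[[-0.012,-0.016,0],[0,0,0],1],[[-0.012,-0.016,0],[0,0,0],1],[[-0.012,-0.016,0],[0,0,0],1]]'>/dev/null; python3 st.py; for i in 1 2; do python3 -m inch '[[[0,0,0],[0,0,0],1]]' >/dev/null; python3 st.py; done
```

```text
blk in stage [0.0005 0.0002 0.0125] rot [-0.0004  0.0017  0.0013] F [-3.8 -0.8 10.6] M [-0.164  0.566 -0.037]
blk in stage [0.0005 0.0002 0.0125] rot [-0.0004  0.0017  0.0013] F [-4.2 -0.7  9.6] M [-0.219  0.564 -0.09 ]
blk in stage [0.0005 0.0002 0.0125] rot [-0.0004  0.0017  0.0013] F [-3.6 -0.8  9.9] M [-0.181  0.562 -0.053]
pitch+
blk in stage [0.0008 0.0002 0.0128] rot [-0.0003  0.0122  0.0012] F [-6.1 -2.4 14. ] M [-0.227  0.766  0.008]
blk in stage [0.0008 0.0002 0.0128] rot [-0.0002  0.012   0.0012] F [-6.7 -0.8 13.7] M [-0.187  0.763 -0.107]
blk in stage [0.0008 0.0002 0.0128] rot [-0.0002  0.0119  0.0012] F [-6.6 -0.8 13.1] M [-0.22   0.739 -0.018]
pitch-
blk in stage [0.0007 0.0002 0.0124] rot [-0.0004 -0.0105  0.0014] F [ 0.8 -0.   6.4] M [-0.138  0.304  0.03 ]
blk in stage [0.0008 0.0002 0.0124] rot [-0.0004 -0.0103  0.0015] F [-0.8 -0.3  7.8] M [-0.15   0.278  0.011]
blk in stage [0.0008 0.0002 0.0124] rot [-0.0004 -0.0102  0.0015] F [-0.  -1.1  7.2] M [-0.127  0.3   -0.011]
```

```bash
python3 -m inch '[[[0.007,0.0095,0],[0,0,0],1],[[0.007,0.0095,0],[0,0,0],1],[[0.007,0.0095,0],[0,0,0],1],[[0.007,0.0095,0],[0,0,0],1]]'; python3 st.py; python3 -m inch '[[[0,0,0],[0,0,0],1],[[0,0,0],[0,0,0],1],[[0,0,0],[0,0,0],1],[[0,0,0],[0,0,0],1],[[0,0,0],[0,0,0],1]]';python3 st.py; python3 snap.py 20 .558 -.268 .13;python3 - <<'E'
from ovb import *
o=[]
for n in("scene","top"):
    s=load(f"{n}20.pkl");c=np.array([164,286] if n=="scene" else [418,215])
    o.append(cv2.convertScaleAbs(cv2.resize(s["image"][c[1]:c[1]+50,c[0]:c[0]+50,::-1],None,fx=8,fy=8,interpolation=cv2.INTER_CUBIC),alpha=1.9))
cv2.imwrite("pics/z20.png",np.hstack(o)); cv2.imwrite("pics/full20.png",load("scene20.pkl")["image"][...,::-1])
E
```

```text
clock: 23.75
tcp_pos: [0.5742, -0.279, 0.0995]
orientation: [-1.643, 0.076, -0.896]
ft_force: [-7.1, 4.2, 7.2]
finger_gap: 0.522
blk in stage [0.0009 0.0003 0.0125] rot [-0.0003  0.0024  0.0013] F [-3.4 -0.7 10.4] M [-0.171  0.42   0.025]
clock: 24.17
tcp_pos: [0.5742, -0.279, 0.0995]
orientation: [-1.643, 0.076, -0.896]
ft_force: [-6.7, 4.6, 8.1]
finger_gap: 0.522
blk in stage [0.0009 0.0002 0.0125] rot [-0.0003  0.0023  0.0013] F [-2.9 -0.2 11.1] M [-0.139  0.404 -0.011]
```

View pics/z20.png

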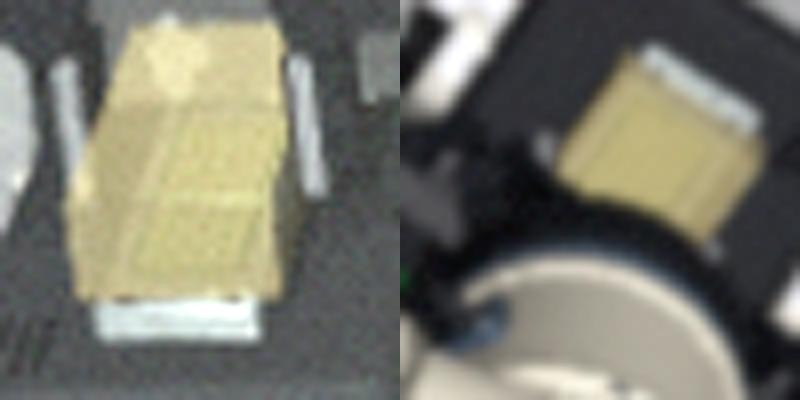

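View pics/full20.png

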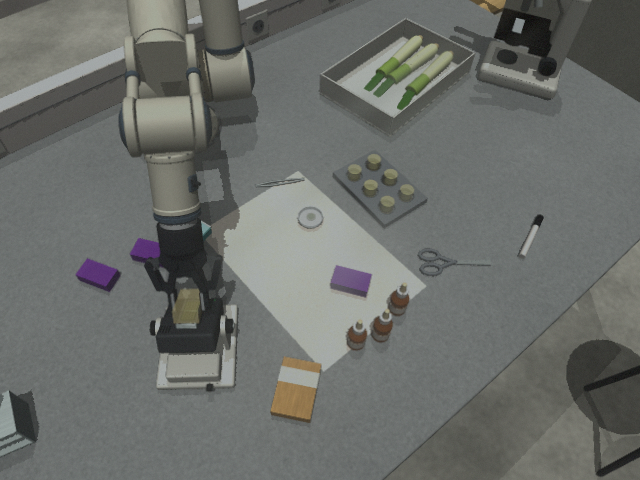

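```bash
python3 -c "
from rig import env
print(env.sign_off())"
```

```text
the job is handed in; nothing more can be done
None
```

I put both loose mounts in the two empty tray pockets and let go of them. The long block is now held on the sloped stage, still gripped and pressing lightly. I handed the job in at about 24 s of the 64 s allowed; no verdict is reported.

**Mounts:** The last overall picture shows all six pockets filled at even height. Fits to the images put the two new mounts within about 2 mm of their pocket centres. The two cameras disagree by about 3 mm along x, equally for all six mounts, so I averaged them.

**Block:** These are the last readings. They rest on the stage position I fitted from the images, good to about 1–2 mm and 0.015 rad.

| Check | Reading | Allowed |
|---|---|---|
| Off-centre along the slope | 0.9 mm | 12 mm |
| Off-centre across the slope | 0.2 mm | 8 mm |
| Block centre above the stage | 12.5 mm | 10.5–15.5 mm |
| Angle error | about 0.003 rad | 0.05 rad |
| Push on the stage | about 11 N | 2–25 N |

Tilting the block slightly each way moved the pressure point to either side of the middle, which suggests it sits flush. Across the slope, the pressure point seems about 10 mm off-centre but still on the plate; I did not test that direction by tilting.

**What went wrong or disagreed:**
- **Fingertip height:** The tips sat about 25 mm above the reported TCP height, not 14 mm below it. My first close on one mount caught nothing. A later one slipped off the other mount and moved it about 2–3 mm. I allowed for the difference from then on.
- **Block outline:** One corner looked narrower than my model in the scene camera, though the block's position matched in both views.

The dish, bottles and stored mounts look unmoved in the last picture.

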